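Set the rivets of the key fobs in a palm press

TASK

Set the rivets of the wooden key fobs. First lift the handled aluminium pot off its wooden stand and stand it wholly on the round cork mat; then take every fob lying on the console, one at a time in any order, lay it face up on the blue press with its rivet centred under the ram, push the red palm knob fully down to its stop so that the rivet sinks below the wood, let the ram spring back, and put the finished fob into the pot. Leave the bowl, key ring, pill box, canister and comb where they are.

Things in the scene. Friction and masses are not known exactly. Their poses are not given: they have to be found in the camera images.
- press: Blue hand rivet press, fixed, its place and yaw vary. Origin on the console under the ram's axis; x points from the open throat to the column, z up. Base (bed) 160 x 120 x 30 mm, spanning x -85 to +75 mm, y -60 to +60 mm. Column 44 mm wide (y) at x = 45 to 75 mm; head arm 40 mm wide (y) at x = -22 to 75 mm, z = 100 to 130 mm, with the ram through it. Throat open to -x and both sides.
- ram (a joint): Travel of the vertical sprung ram in m: 0 at rest, grows as it is pressed, 0.022 at its stop (dark collar on guide bush). At rest its 8 mm diameter nose is 32 mm above the bed, at the stop 10 mm (2 mm below the face of a fob on the bed). It takes about 5.5 N to start and 11 N at the stop, plus 5 N while it drives a rivet, and springs back by itself.
- knob_top (a point): Centre of the top of the red palm knob on the ram, nearly flat, 48 mm diameter, 186 mm above the console at rest; it moves down with the ram. x, y are those of the press's origin. Straight below it, flush in the bed's steel top face, 30 mm above the console, lies the anvil die, a dark disc of 30 mm.
- stand: Slatted wooden stand, fixed, 160 x 154 mm, 55 mm high, origin under its centre. The pot starts on it.
- mat: Round cork mat, fixed, 200 mm diameter, 5 mm thick, origin under its centre.
- pot: Open aluminium pot, 140 mm diameter at the foot, 150 mm at the rim, 65 mm high, wall 3 mm, floor 4 mm thick, about 0.3 kg. Origin at the centre of its underside, z up. A black side loop handle points to the pot's -x.
- pot_grip (a point): Middle of the upper bar of the pot's handle, 103 mm from the pot's axis along its -x, 56 mm above its underside. The bar is 12 mm wide (pot's y), 12 mm tall and runs along the pot's x from the wall (75 mm from the axis) to 130 mm; free space beneath it down to 23 mm above the pot's underside.
- fob_red: Red wooden key fob, 100 x 34 x 12 mm (x, y, z), about 40 g, lying face up on the console; absent (None) in some starts. Origin at the centre of its underside, z up out of its face. The rivet is at x = +35 mm, in an 18 mm wide round cup 10 mm deep; a small brass eyelet marks the tail end at x = -41 mm.
- rivet_red (a joint): How far the brass rivet of the red fob is pushed in, in m: 0 as it comes (cap 3 mm proud of the face), 0.003 flush, about 0.005 when the press has driven it home (2 mm below the face, in its cup). It takes about 5 N to move and stays where it is pushed. None if the fob is absent.
- cap_red (a point): Centre of the top of the red fob's brass rivet cap, 12 mm diameter, at x = +35 mm, y = 0 of the fob.
- fob_blue: Blue wooden key fob, 100 x 34 x 12 mm (x, y, z), about 40 g, lying face up on the console; absent (None) in some starts. Origin at the centre of its underside, z up out of its face. The rivet is at x = +35 mm, in an 18 mm wide round cup 10 mm deep; a small brass eyelet marks the tail end at x = -41 mm.
- rivet_blue (a joint): How far the brass rivet of the blue fob is pushed in, in m: 0 as it comes (cap 3 mm proud of the face), 0.003 flush, about 0.005 when the press has driven it home (2 mm below the face, in its cup). It takes about 5 N to move and stays where it is pushed. None if the fob is absent.
- cap_blue (a point): Centre of the top of the blue fob's brass rivet cap, 12 mm diameter, at x = +35 mm, y = 0 of the fob.
- fob_yellow: Yellow wooden key fob, 100 x 34 x 12 mm (x, y, z), about 40 g, lying face up on the console; absent (None) in some starts. Origin at the centre of its underside, z up out of its face. The rivet is at x = +35 mm, in an 18 mm wide round cup 10 mm deep; a small brass eyelet marks the tail end at x = -41 mm.
- rivet_yellow (a joint): How far the brass rivet of the yellow fob is pushed in, in m: 0 as it comes (cap 3 mm proud of the face), 0.003 flush, about 0.005 when the press has driven it home (2 mm below the face, in its cup). It takes about 5 N to move and stays where it is pushed. None if the fob is absent.
- cap_yellow (a point): Centre of the top of the yellow fob's brass rivet cap, 12 mm diameter, at x = +35 mm, y = 0 of the fob.
- fob_white: White wooden key fob, 100 x 34 x 12 mm (x, y, z), about 40 g, lying face up on the console; absent (None) in some starts. Origin at the centre of its underside, z up out of its face. The rivet is at x = +35 mm, in an 18 mm wide round cup 10 mm deep; a small brass eyelet marks the tail end at x = -41 mm.
- rivet_white (a joint): How far the brass rivet of the white fob is pushed in, in m: 0 as it comes (cap 3 mm proud of the face), 0.003 flush, about 0.005 when the press has driven it home (2 mm below the face, in its cup). It takes about 5 N to move and stays where it is pushed. None if the fob is absent.
- cap_white (a point): Centre of the top of the white fob's brass rivet cap, 12 mm diameter, at x = +35 mm, y = 0 of the fob.
- bowl: Oval dark wooden bowl, 140 x 210 mm, 45 mm high, with a glass marble and a chrome key ring in it. Bystander. Origin at the centre of its underside.
- keyring: Chrome key ring, 35 mm, in the bowl. Bystander. Origin at the centre of its underside.
- pill_box: Green plastic pill box with flip-top lid, 54 x 84 x 27 mm. Bystander. Origin at the centre of its underside.
- canister: Aluminium screw-top canister, 71 mm diameter, 106 mm high. Bystander. Origin at the centre of its underside.
- comb: Black plastic comb, 150 x 35 x 5 mm. Bystander. Origin at the centre of its underside.

How it is judged:
By the outcome, as a careful person would: the job done as asked, in the order asked, and still so for the second after the job is handed in, with the robot touching nothing.
Of fob_red, fob_blue, fob_yellow, fob_white only 2 to 3 are there at a start; the rules pass over those that are not, and their reading is None.
At some moment in a run one of fob_red, fob_blue, fob_yellow, fob_white may be knocked a few centimetres aside while the robot is not near it.
It also fails if it takes over 210 s, if anything falls off the work surface, if the arm or the gripper's body presses on something with over 40 N, if the wrist force passes 120 N, or if a joint passes its speed limit or range.

ROBOT

A 6-joint arm with a two-finger parallel gripper is mounted at the origin on the work surface. World frame = base frame: x ahead of the robot, y to its left, z up, the work surface at z = 0. Lengths are in mm, angles in degrees, forces in N, time in s.
With the tool pointing down it reaches from about 350 to 850 mm from the base axis. Payload 8.1 kg.
Tool frame: the origin (TCP) lies midway between the tips of the shut fingers; the grasp point (between the pads) lies grip_depth behind it (grip_depth is the distance from the TCP to the grasp point, in mm); z points along the fingers, y is the line along which they close (so a half turn about z gives the same grasp; the last joint's range is limited). The gripper opens to 85 mm and grips with 20 to 120 N. Pads are 22 mm wide; open, the fingers measure 114 mm over their backs; the gripper's body (76 mm by 85 mm) begins 54 mm behind the grasp point. The pads swing forward as they close: fully open they stand 13 mm farther back than shut.
Start: joints at [-81.899, 7.471, 85.268, -0, 87.261, -4.893], TCP at [134.937, -584.634, 231.292] pointing down, gripper open.
Joint ranges: [-169.43, 169.43], [-51.17, 129.36], [1.28, 143.12], [-76.62, 256.62], [0, 156.53], [-152.29, 152.29]. Speed limits (degrees/s): [136.94, 136.94, 159.86, 180, 180, 180].

INTERFACE

Orientations are given as [roll, pitch, yaw] about the fixed x, y, z axes, in that order (R = Rz(yaw) Ry(pitch) Rx(roll)).
In Python, from bench import sense, snapshot, hand_in, grip_depth gives the robot as it stands. The module is installed in compiled form; this text tells all that it offers.
- The arm moves only by the tool apply_moves, never from a script. Its argument "series" is text: rows parted by semicolons, each of 5 numbers parted by spaces: the shift along the tool's x, y, z each as a share of 0.3 m, from -1 to 1, then the turn about the tool's z as a share of 2 rad, from -1 to 1, then the gripper's target within -1 to 1 (shut at 1, half-way at 0, fully open at -1). In form: tx ty tz twist gripper; .... A call has 1 to 5 rows; each row shifts and turns the commanded pose from where the row before left it, along the tool's axes as they then stand; what a row does not reach is not made up. A row lasts 1/12 s, in which the tool goes at most 41.7 mm and 7.16 degrees, less where a joint would pass 70% of its speed; a pose out of reach is approached as far as the arm can. A call with a number of a shift or a turn outside -1 to 1 is refused whole. A call with a gripper value outside its range is refused whole. The fingers move at their own pace and stop on an object; "squeeze" is the grip in N (left out, the last holds). Time passes only in rows, so rows that do not move let the fingers close. It gives the time, the measured TCP pose, the force, the opening and the grip force at its end, in the units of the state.
- sense(): the state, without advancing time (a new reading comes with each control period).
- snapshot(name): name is "scene" or "top"; returns a dict with "frame" (400x640x3 uint8, blue, green, red), "depth" (400x640 float32, mm along the optical axis (not along the pixel's ray), 0 where there is no reading), "intrinsics" (3x3 intrinsics, pixels), "dist" ([k1, k2, p1, p2, k3] as OpenCV has them; the pictures are not rectified), "extrinsics" (4x4, takes a point from camera to world coordinates). Camera axes: x right, y down, z forward; pixel columns grow to the right and rows downward; lengths in mm; the calibration is good to about 2 mm. A picture is of the moment at which its call begins.
- hand_in(): hands the job in; it is judged then, once.
The state is a dict: "time": time; "joint_pos": joint angles; "qd": joint speeds; "joint_efforts": joint torques, N m; "tool_pos": TCP position; "tcp_rot": TCP orientation; "ft_force": force on the tool from outside, world axes, zero at the start; "wrist_torque": the same for the moment, N m; "finger_gap": finger opening in mm; "grip_force": force on a finger pad.
Only numpy, scipy, OpenCV 4.12 (cv2) and the standard library are available. Lean on these libraries where they do the work, as an engineer would, in place of code of your own. Each camera call takes 0.05 s, during which the arm holds its last target. There are 200 camera calls.

## Working session

There is one attempt and no reset: what is moved stays moved. The work goes in short steps, Python scripts to look and compute and a tool call to move; the robot and the scene stay as the last step left them, time stands still between calls to the robot, and variables do not carry over. Pictures are saved under pics/ and viewed, at most 14 in all, crops included, and the job is handed in when it is done.

Besides the shell and the picture viewer there is one more tool, called after "Request:" as name(argument=value, ...) on one line, values as JSON. apply_moves: Moves the arm, as the interface text tells. Its arguments: {"type":"object","properties":{"series":{"type":"string"},"squeeze":{"type":"number"}},"required":["series"]}

```bash
mkdir -p pics
cat > h.py <<'E'
import numpy as np, cv2
from bench import sense, snapshot, hand_in, grip_depth
def world(s):
    """world xyz for every pixel"""
    K=s["intrinsics"];d=np.array(s["dist"],float)
    v,u=np.mgrid[0:400,0:640]
    p=cv2.undistortPoints(np.stack([u,v],-1).reshape(-1,1,2).astype(np.float64),np.array(K,float),d).reshape(400,640,2)
    z=s["depth"]
    c=np.dstack([p[...,0]*z,p[...,1]*z,z])
    T=np.array(s["extrinsics"])
    w=c@T[:3,:3].T+T[:3,3]
    w[z==0]=np.nan
    return w
E
python3 - <<'E'
from h import *
for n in("top","scene"):
    s=snapshot(n);cv2.imwrite(f"pics/{n}0.png",s["frame"]);np.savez(f"{n}0.npz",**{k:np.array(v) for k,v in s.items()})
    print(n,np.array(s["extrinsics"]).round(2).tolist(),np.array(s["intrinsics"]).round(1).tolist())
print(sense(),grip_depth)
E
```

```text
top [[0.01, -0.98, 0.19, 387.52], [-1.0, -0.01, -0.01, 5.44], [0.01, -0.19, -0.98, 1090.84], [0.0, 0.0, 0.0, 1.0]] [[366.3, 0.0, 314.3], [0.0, 366.3, 194.6], [0.0, 0.0, 1.0]]
scene [[-0.36, 0.8, -0.49, 1096.18], [0.93, 0.31, -0.18, 196.14], [0.01, -0.52, -0.86, 1022.87], [0.0, 0.0, 0.0, 1.0]] [[388.0, 0.0, 327.7], [0.0, 388.0, 197.8], [0.0, 0.0, 1.0]]
{'time': 0.1, 'joint_pos': array([-8.18973710e+01,  7.51124667e+00,  8.53221306e+01,  6.68346933e-04,
        8.72601715e+01, -4.89182616e+00]), 'qd': array([-0.0088958 , -0.20446554,  0.05147714, -0.03412363, -0.03124189,
       -0.03253728]), 'joint_efforts': array([ 1.73126977e-03, -5.70952034e+01, -5.01940191e+01, -2.58775872e-04,
        8.18270375e-03,  1.34859138e-05]), 'tool_pos': array([ 134.88502599, -584.15179566,  230.35317354]), 'tcp_rot': array([-1.79906849e+02, -8.64245012e-03,  1.29944157e+01]), 'ft_force': array([ 0.86128166,  0.27747621, -0.57460267]), 'wrist_torque': array([0.00086611, 0.01951854, 0.01200626]), 'grip_force': 0.0, 'finger_gap': 85.31446892161064} 18.700000000000003
```

View pics/top0.png

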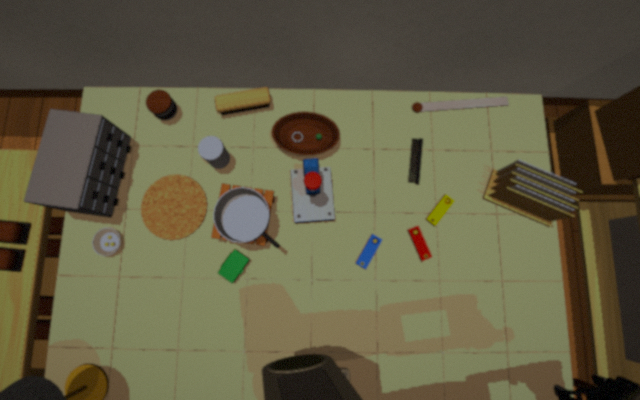

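View pics/scene0.png

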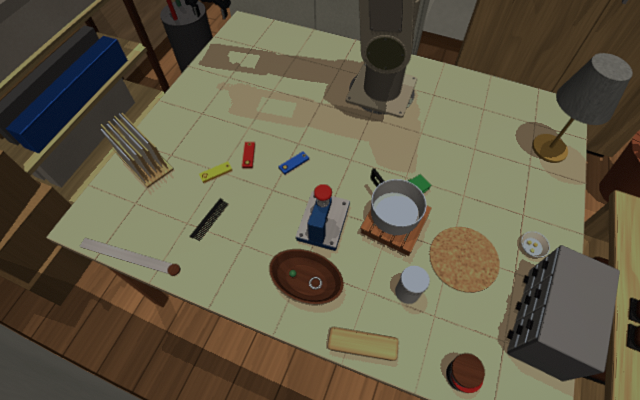

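The top view shows the pot at (243,215) with its handle towards (285,250), the mat at (174,207), the press knob at (313,182), and the blue (369,251), red (419,243) and yellow (440,209) fobs. There is no white fob. Next I measure on the known-height planes.

```bash
cat >> h.py <<'E'
def rays(s,uv):
    p=cv2.undistortPoints(np.asarray(uv,float).reshape(-1,1,2),np.array(s["intrinsics"],float),np.array(s["dist"],float)).reshape(-1,2)
    T=np.array(s["extrinsics"]);d=np.c_[p,np.ones(len(p))]@T[:3,:3].T
    return T[:3,3],d
def plane(s,uv,z):
    o,d=rays(s,uv);return (o+d*((z-o[2])/d[:,2])[:,None])[:,:2]
def ortho(s,z,x0,x1,y0,y1,k=2):
    """picture of plane z, k px/mm; rows down = -x, cols right = -y"""
    X,Y=np.meshgrid(np.arange(x1,x0,-1/k),np.arange(y1,y0,-1/k),indexing='ij')
    P=np.stack([X,Y,np.full_like(X,z)],-1).reshape(-1,3)
    T=np.linalg.inv(np.array(s["extrinsics"]))
    uv=cv2.projectPoints(P,cv2.Rodrigues(T[:3,:3])[0],T[:3,3],np.array(s["intrinsics"],float),np.array(s["dist"],float))[0].reshape(*X.shape,2).astype(np.float32)
    return cv2.remap(s["frame"],uv[...,0],uv[...,1],cv2.INTER_CUBIC)
HUE={"red":[(0,6),(174,180)],"blue":[(100,125)],"yellow":[(22,33)],"green":[(45,80)]}
def blobs(s,col,z,zt=60,smin=150,amin=60,vmin=60):
    h=cv2.cvtColor(s["frame"],cv2.COLOR_BGR2HSV);w=world(s)
    m=np.zeros(h.shape[:2],bool)
    for a,b in HUE[col]: m|=(h[...,0]>=a)&(h[...,0]<=b)
    m&=(h[...,1]>smin)&(h[...,2]>vmin)&(np.abs(w[...,2]-z)<zt)&(w[...,0]>150)&(w[...,0]<800)&(np.abs(w[...,1])<600)
    m=cv2.morphologyEx(m.astype(np.uint8),cv2.MORPH_CLOSE,np.ones((5,5)))
    n,l,st,_=cv2.connectedComponentsWithStats(m)
    out=[]
    for i in range(1,n):
        if st[i,4]<amin: continue
        v,u=np.nonzero(l==i);p=plane(s,np.c_[u,v],z)
        (c,wh,a)=cv2.minAreaRect(p.astype(np.float32))
        if wh[0]<wh[1]: a+=90
        mc=(p.mean(0)); mz=np.nanmedian(w[...,2][l==i])
        out.append((np.round(mc,1).tolist(),np.round(c,1).tolist(),np.round(sorted(wh),1).tolist(),round(a,1),round(float(mz),1),st[i,4]))
    return out
E
python3 - <<'E'
from h import *
S={n:dict(np.load(f"{n}0.npz")) for n in("top","scene")}
for n,s in S.items():
    for c in("red","blue","yellow"): print(n,c,*blobs(s,c,12,smin=110,zt=25),sep="\n   ")
    print("knob",*blobs(s,"red",186,smin=110,zt=40))
    w=world(s);
    # pot rim points, bed top
    def fit(m,name):
        p=w[m][:,:2];(c,r)=cv2.minEnclosingCircle(p.astype(np.float32));print(name,m.sum(),np.round(c,1),round(r,1),cv2.minAreaRect(p.astype(np.float32)))
    R=lambda x0,x1,y0,y1:(w[...,0]>x0)&(w[...,0]<x1)&(w[...,1]>y0)&(w[...,1]<y1)
    z=w[...,2]
    fit(R(300,650,100,350)&(abs(z-119)<4),"rim")
    fit(R(350,700,-80,80)&(abs(z-30)<5),"bed")
    h=cv2.cvtColor(s["frame"],cv2.COLOR_BGR2HSV)
    m=(h[...,0]>8)&(h[...,0]<22)&(h[...,1]>110)&(abs(z-5)<6)&R(350,700,280,650)
    m=cv2.morphologyEx(m.astype(np.uint8),cv2.MORPH_OPEN,np.ones((5,5)))>0
    v,u=np.nonzero(m);p=plane(s,np.c_[u,v],5);print("mat",p.mean(0),cv2.minEnclosingCircle(p.astype(np.float32)))
    m=(h[...,2]<60)&(abs(z-108)<14)&R(200,650,80,350);fit(m,"handle"); 
    m=(abs(z-108)<14)&R(200,420,80,350);print(w[m][:,:3].round().tolist()[:12])
a=[ortho(S["top"],12,300,640,-480,-80,1.0),ortho(S["scene"],12,300,640,-480,-80,1.0)]
cv2.imwrite("pics/o1.png",np.hstack(a))
b=np.hstack([ortho(S["top"],z,250,650,-120,260,1.0) for z in(30,111)]);cv2.imwrite("pics/o2.png",b)
E
```

```text
top
   red
   ([460.0, -316.3], [458.5, -316.9], [32.5, 94.7], 22.6, 12.6, np.int32(332))
top
   blue
   ([432.6, -166.5], [432.6, -166.6], [32.3, 97.4], 149.6, 13.0, np.int32(364))
top
   yellow
   ([594.8, -548.4], [592.5, -563.7], [36.1, 88.0], 63.2, 12.5, np.int32(135))
   ([557.8, -383.2], [558.1, -383.4], [38.5, 104.8], 140.3, 12.4, np.int32(433))
knob ([600.8, 1.2], [600.5, 1.1], [43.2, 44.3], 0.9, 185.3, np.int32(260))
rim 295 [505.8 175.5] 96.1 ((520.44677734375, 181.82479858398438), (168.90220642089844, 148.58929443359375), 87.74954986572266)
bed 1654 [597.4   2.1] 97.6 ((597.4600830078125, 0.698822021484375), (159.68170166015625, 119.84650421142578), 5.022745132446289)
mat [555.27347732 416.33899072] ((557.3600463867188, 416.0475158691406), 99.69670104980469)
handle 174 [502.6 167.8] 100.4 ((495.35430908203125, 187.9009552001953), (190.33242797851562, 124.53864288330078), 27.313995361328125)
[]
scene
   red
   ([460.4, -313.5], [459.2, -314.0], [33.2, 99.0], 22.1, 12.6, np.int32(255))
scene
   blue
   ([436.2, -163.2], [435.8, -163.3], [35.4, 98.9], 149.9, 12.7, np.int32(274))
scene
   yellow
   ([560.2, -380.6], [560.0, -381.0], [37.6, 99.7], 140.3, 12.5, np.int32(299))
knob ([609.3, 6.0], [609.8, 6.1], [43.3, 44.9], 21.6, 185.2, np.int32(232))
rim 302 [510.1 173. ] 98.6 ((522.3703002929688, 182.7199249267578), (171.5101776123047, 150.5184783935547), 86.60603332519531)
bed 1161 [599.1   2.9] 97.5 ((599.9144287109375, 3.0359573364257812), (163.2624053955078, 120.53201293945312), 4.944826126098633)
mat [562.57703898 420.11823916] ((560.4300537109375, 418.8077392578125), 98.91136932373047)
handle 162 [503.8 168.9] 95.6 ((525.11865234375, 168.18841552734375), (181.72589111328125, 132.40965270996094), 77.2500991821289)
[]
```

View pics/o1.png

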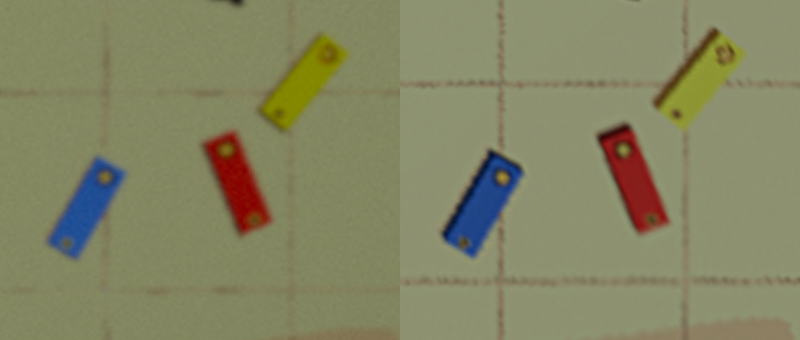

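View pics/o2.png

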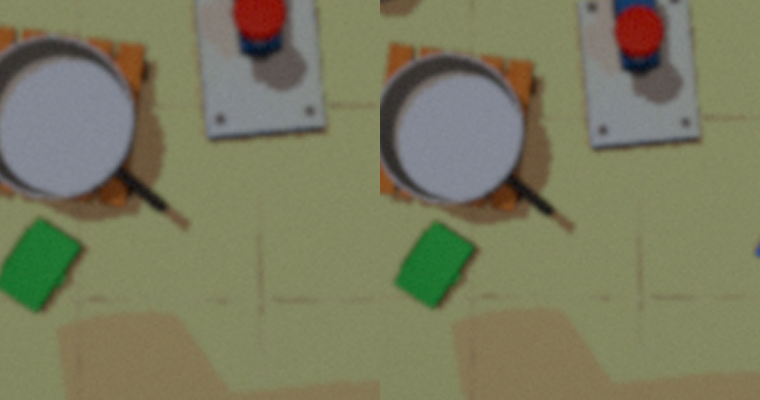

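o1 shows the three rivets (the larger caps) at the far (+x) ends: red (226,150), blue (105,177), yellow (328,54). o2 shows the handle bar running from (515,180) to (553,213), so pot yaw is about 49°. The throat faces the robot and press yaw is about 5°. I'll refine the rim and the handle, then move.

```bash
cat >> h.py <<'E'
def go(x,y,z,yaw,st=None,tmax=0.125):
    """shares needed: first a pure twist, then a straight shift in n equal rows"""
    s=st or (*sense()["tool_pos"],sense()["tcp_rot"][2])
    dy=(yaw-s[3]+180)%360-180; tw=-np.radians(dy)/2
    c,q=np.cos(np.radians(yaw)),np.sin(np.radians(yaw));d=np.array([x,y,z])-s[:3]
    t=np.array([c*d[0]+q*d[1],q*d[0]-c*d[1],-d[2]])/300
    n=max(1,int(np.ceil(np.linalg.norm(t)/tmax)));m=max(1,int(np.ceil(abs(tw)/.06)))
    print(f"twist {m} x {tw/m:.4f}; shift {n} x {(t/n).round(4)}")
    return (x,y,z,yaw)
E
python3 - <<'E'
from h import *
from scipy.optimize import least_squares
S={n:dict(np.load(f"{n}0.npz")) for n in("top","scene")}
for n,s in S.items():
    w=world(s);z=w[...,2]
    m=(abs(z-119)<3.5)&(np.hypot(w[...,0]-521,w[...,1]-183)<90)
    p=w[m][:,:2]
    r=least_squares(lambda q:np.hypot(*(p-q).T)-73.5,[521,183],loss="soft_l1",f_scale=2).x
    g=(z>98)&(z<125)&(np.hypot(w[...,0]-r[0],w[...,1]-r[1])<140)&(np.hypot(w[...,0]-r[0],w[...,1]-r[1])>82)&(w[...,0]<510)
    b=w[g]; print(n,"pot",r.round(1),"bar pts",len(b),b.mean(0).round(1), "dir",np.degrees(np.arctan2(*(r-np.median(b[:,:2],0))[::-1])).round(1))
    for nm,(x0,x1,y0,y1,za,zb) in {"canister":(600,760,230,400,90,112),"pill":(300,470,170,300,20,32)}.items():
        m=(w[...,0]>x0)&(w[...,0]<x1)&(w[...,1]>y0)&(w[...,1]<y1)&(z>za)&(z<zb);print(nm,np.nanmean(w[m],0).round())
st=go(134.9,-584.6,231,49,(134.9,-584.6,231,13))
st=go(440,-420,231,49,st);st=go(454,105,231,49,st);go(454,105,93,49,st)
E
```

```text
top pot [520.3 190.1] bar pts 84 [452.9 108.  116.8] dir 50.7
canister [709. 289. 106.]
pill [385. 224.  27.]
scene pot [522.9 193.1] bar pts 78 [456.  110.  115.5] dir 50.7
canister [716. 292. 106.]
pill [371. 239.  27.]
twist 6 x -0.0524; shift 1 x [ 0.  0. -0.]
twist 1 x -0.0000; shift 10 x [ 0.1081  0.0408 -0.    ]
twist 1 x -0.0000; shift 15 x [ 0.0901 -0.0742  0.    ]
twist 1 x -0.0000; shift 4 x [0.    0.    0.115]
```

Request:
apply_moves(series="0 0 0 -0.0545 -1;0 0 0 -0.0545 -1;0 0 0 -0.0545 -1;0 0 0 -0.0545 -1;0 0 0 -0.0545 -1", squeeze=100)

```text
time: 0.52
tool_pos: [134.9, -584.3, 230.7]
tcp_rot: [-179.9, -0.0, 44.5]
ft_force: [-0.3, -0.3, -0.3]
finger_gap: 85.3
grip_force: 0.0
```

Request:
apply_moves(series="0 0 0 -0.0545 -1;0.108 0.04 0 0 -1;0.108 0.04 0 0 -1;0.108 0.04 0 0 -1;0.108 0.04 0 0 -1")

```text
time: 0.93
tool_pos: [255.2, -514.2, 230.7]
tcp_rot: [-180.0, -0.0, 50.4]
ft_force: [0.1, -0.2, 0.2]
finger_gap: 85.3
grip_force: 0.0
```

Request:
apply_moves(series="0.108 0.04 0 0 -1;0.108 0.04 0 0 -1;0.108 0.04 0 0 -1;0.108 0.04 0 0 -1;0 0 0 0 -1")

```text
time: 1.35
tool_pos: [378.5, -442.1, 230.8]
tcp_rot: [-180.0, -0.2, 50.7]
ft_force: [-0.0, -0.5, -0.1]
finger_gap: 84.8
grip_force: 0.0
```

Run:
```python
from h import *
print(sense()["tool_pos"],sense()["tcp_rot"]);st=go(456,111,231,50.5);go(456,111,93,50.5,st)
```

```text
[ 378.53784017 -442.12092011  230.75650977] [-1.79995486e+02 -1.56624563e-01  5.07363423e+01]
twist 1 x 0.0021; shift 15 x [ 1.058e-01 -6.490e-02 -1.000e-04]
twist 1 x -0.0000; shift 4 x [0.    0.    0.115]
```

Request:
apply_moves(series="0.106 -0.065 0 0 -1;0.106 -0.065 0 0 -1;0.106 -0.065 0 0 -1;0.106 -0.065 0 0 -1;0.106 -0.065 0 0 -1")

```text
time: 1.77
tool_pos: [399.5, -259.6, 230.7]
tcp_rot: [-180.0, 0.0, 50.4]
ft_force: [0.6, 0.2, -0.0]
finger_gap: 85.6
grip_force: 0.0
```

Request:
apply_moves(series="0.106 -0.065 0 0 -1;0.106 -0.065 0 0 -1;0.106 -0.065 0 0 -1;0.106 -0.065 0 0 -1;0.106 -0.065 0 0 -1")

```text
time: 2.18
tool_pos: [425.5, -75.0, 231.1]
tcp_rot: [-180.0, 0.0, 50.4]
ft_force: [1.5, -0.1, -0.2]
finger_gap: 85.1
grip_force: 0.0
```

Request:
apply_moves(series="0.106 -0.065 0 0 -1;0.106 -0.065 0 0 -1;0.106 -0.065 0 0 -1;0.106 -0.065 0 0 -0.2;0.106 -0.065 0 0 -0.2")

```text
time: 2.6
tool_pos: [451.7, 109.8, 231.1]
tcp_rot: [180.0, 0.0, 50.5]
ft_force: [-0.0, -0.5, -0.2]
finger_gap: 63.8
grip_force: 0.0
```

Request:
apply_moves(series="0 0 0 0 -0.2;0 0 0 0 -0.2")

```text
time: 2.77
tool_pos: [451.6, 109.8, 230.8]
tcp_rot: [-180.0, 0.1, 50.7]
ft_force: [-0.9, -1.1, -0.2]
finger_gap: 51.4
grip_force: 0.0
```

Run:
```python
from h import *
print(sense()["tool_pos"],sense()["tcp_rot"]);st=go(456,111,231,50.5);go(456,111,93,50.5,st)
s=snapshot("top");cv2.imwrite("pics/g1.png",cv2.resize(s["frame"][130:300,190:360],None,fx=3,fy=3))
```

```text
[451.56861696 109.75717395 230.77973928] [-1.79959823e+02  5.14608600e-02  5.06998518e+01]
twist 1 x 0.0017; shift 1 x [ 0.0126  0.0088 -0.0007]
twist 1 x -0.0000; shift 4 x [0.    0.    0.115]
```

Request:
apply_moves(series="0.0126 0.009 0.1 0 -0.2;0 0 0.1 0 -0.2;0 0 0.1 0 -0.2;0 0 0.08 0 -0.2;0 0 0.08 0 -0.2")

```text
time: 3.23
tool_pos: [456.0, 107.5, 91.6]
tcp_rot: [-180.0, 0.1, 50.3]
ft_force: [0.5, -0.2, -1.0]
finger_gap: 51.2
grip_force: 0.0
```

Request:
apply_moves(series="0 0 0 0 -0.2;0 0 0 0 1;0 0 0 0 1;0 0 0 0 1;0 0 0 0 1")

```text
time: 3.65
tool_pos: [458.0, 109.5, 95.7]
tcp_rot: [179.9, -0.2, 50.4]
ft_force: [-2.8, 0.9, 8.5]
finger_gap: 9.7
grip_force: 98.4
```

Request:
apply_moves(series="0 0 0 0 1;0 0 0 0 1;0 0 0 0 1;0 0 0 0 1;0 0 0 0 1")

```text
time: 4.07
tool_pos: [458.1, 109.5, 95.8]
tcp_rot: [179.8, -0.1, 50.5]
ft_force: [-2.0, -1.1, 7.6]
finger_gap: 9.6
grip_force: 98.3
```

Run:
```python
from h import *
a=snapshot("top")["frame"][130:290,190:350];b=snapshot("scene")["frame"][130:290,330:490]
cv2.imwrite("pics/g2.png",cv2.resize(np.hstack([a,b]),None,fx=2.4,fy=2.4,interpolation=cv2.INTER_CUBIC))
print(sense()["joint_efforts"].round(1),sense()["wrist_torque"].round(2))
```

```text
[  0.2 -37.5 -44.2   0.2  -0.9   0. ] [-0.13  0.36  0.  ]
```

View pics/g2.png

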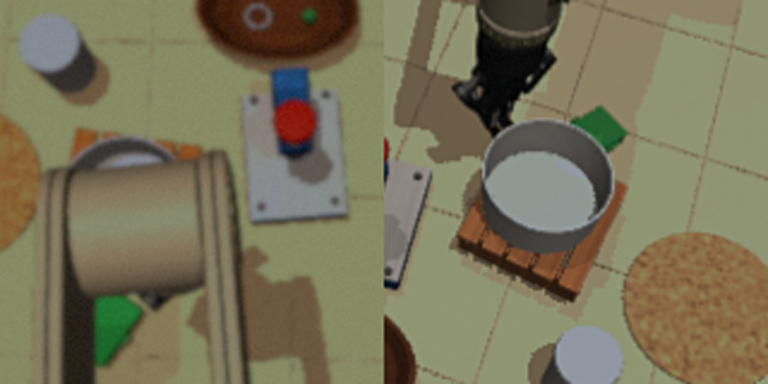

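The view shows the fingers on the handle and the pot still level on the stand. I lift gently.

Request:
apply_moves(series="0 0 -0.02 0 1;0 0 -0.03 0 1;0 0 -0.04 0 1;0 0 -0.04 0 1;0 0 -0.04 0 1", squeeze=115)

```text
time: 4.58
tool_pos: [456.7, 109.5, 146.0]
tcp_rot: [180.0, -0.0, 50.5]
ft_force: [0.3, -0.6, -3.4]
finger_gap: 9.4
grip_force: 112.5
```

Request:
apply_moves(series="0 0 -0.04 0 1;0 0 -0.04 0 1;0 0 -0.04 0 1;0 0 0 0 1;0 0 0 0 1")

```text
time: 5.0
tool_pos: [457.2, 109.5, 181.3]
tcp_rot: [179.9, -0.1, 50.5]
ft_force: [-0.2, -0.5, -3.5]
finger_gap: 9.4
grip_force: 112.5
```

Run:
```python
from h import *
s=sense();print(s["wrist_torque"],s["ft_force"],s["tool_pos"],s["tcp_rot"])
b=snapshot("scene");w=world(b);z=w[...,2]
m=(z>130)&(z<240)&(np.hypot(w[...,0]-525,w[...,1]-195)<85);p=w[m]
# rim plane
f=b["frame"][90:290,330:530]
cv2.imwrite("pics/g3.png",cv2.resize(f,None,fx=2.4,fy=2.4,interpolation=cv2.INTER_CUBIC))
```

```text
[-0.21416995  0.22320408  0.01730018] [-0.1718854  -0.54615698 -3.48957075] [457.19222802 109.52441927 181.34671098] [ 1.79918941e+02 -8.45882487e-02  5.04693166e+01]
```

View pics/g3.png

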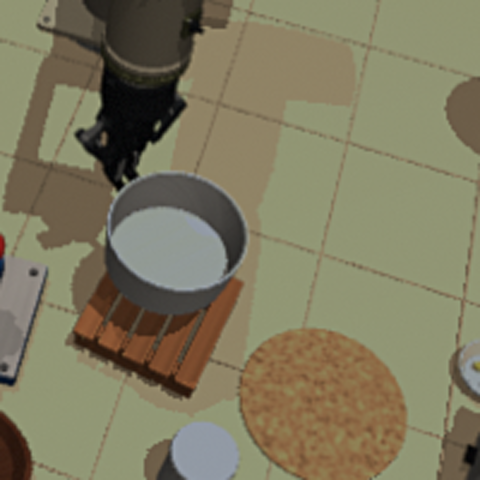

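The pot hangs nearly level above the stand, with the mat at crop (323,405). I carry it over the mat.

Request:
apply_moves(series="0.03 -0.017 0 0 1;0.06 -0.034 0 0 1;0.073 -0.042 0 0 1;0.073 -0.042 0 0 1;0.073 -0.042 0 0 1")

```text
time: 5.47
tool_pos: [473.9, 216.2, 179.0]
tcp_rot: [-179.9, 0.1, 50.4]
ft_force: [0.3, -0.9, -3.2]
finger_gap: 9.1
grip_force: 112.5
```

Request:
apply_moves(series="0.073 -0.042 0 0 1;0.073 -0.042 0 0 1;0.073 -0.042 0 0 1;0.06 -0.034 0 0 1;0.05 -0.028 0 0 1")

```text
time: 5.88
tool_pos: [492.9, 328.9, 178.6]
tcp_rot: [-179.9, 0.1, 50.5]
ft_force: [-0.4, -0.5, -2.8]
finger_gap: 9.5
grip_force: 112.6
```

Request:
apply_moves(series="0.026 -0.014 0 0 1;0 0 0 0 1;0 0 0 0 1;0 0 0 0 1;0 0 0 0 1")

```text
time: 6.3
tool_pos: [495.5, 334.5, 180.1]
tcp_rot: [180.0, 0.0, 50.4]
ft_force: [-0.0, 0.3, -3.5]
finger_gap: 9.5
grip_force: 112.6
```

```bash
cat >> h.py <<'E'
from scipy.optimize import least_squares
def rim(s,c,zlo,zhi,r=95,R=73.5):
    w=world(s);m=(w[...,2]>zlo)&(w[...,2]<zhi)&(np.hypot(w[...,0]-c[0],w[...,1]-c[1])<r);p=w[m]
    q=least_squares(lambda q:np.hypot(*(p[:,:2]-q).T)-R,c,loss="soft_l1",f_scale=2).x
    k=abs(np.hypot(*(p[:,:2]-q).T)-R)<5;p=p[k];A=np.c_[p[:,:2]-q,np.ones(len(p))]
    f=least_squares(lambda f:A@f-p[:,2],[0,0,p[:,2].mean()],loss="soft_l1",f_scale=2).x
    return q.round(1),len(p),"rim z",f[2].round(1),"slope deg",np.degrees(f[:2]).round(1)
E
python3 - <<'E'
from h import *
s=sense();print(s["tool_pos"],s["tcp_rot"][2])
for n in("scene","top"): print(n,rim(snapshot(n),[559,417],190,225))
E
```

```text
[495.52308624 334.48920817 180.08867558] 50.41129225283579
scene (array([563. , 415.9]), 593, 'rim z', np.float64(199.5), 'slope deg', array([ 0.1, -0.9]))
top (array([559.2, 413.6]), 132, 'rim z', np.float64(196.1), 'slope deg', array([ 2.5, -4.6]))
```

Request:
apply_moves(series="0 0 0.08 0 1;0 0 0.1 0 1;0 0 0.1 0 1;0 0 0.07 0 1;0 0 0.03 0 1")

```text
time: 6.82
tool_pos: [493.3, 333.5, 62.2]
tcp_rot: [-179.9, 0.3, 50.4]
ft_force: [-1.5, -0.2, -4.2]
finger_gap: 9.5
grip_force: 112.5
```

Request:
apply_moves(series="0 0 0.02 0 1;0 0 0.012 0 1;0 0 0.01 0 1;0 0 0.008 0 1;0 0 0 0 1")

```text
time: 7.23
tool_pos: [496.3, 335.8, 52.2]
tcp_rot: [180.0, -0.1, 50.5]
ft_force: [0.5, -0.6, -3.2]
finger_gap: 9.4
grip_force: 112.5
```

Request:
apply_moves(series="0 0 0.008 0 1;0 0 0.006 0 1;0 0 0.006 0 1;0 0 0 0 1;0 0 0 0 1")

```text
time: 7.65
tool_pos: [496.0, 335.7, 45.9]
tcp_rot: [180.0, -0.1, 50.5]
ft_force: [-0.5, -0.4, 1.5]
finger_gap: 9.4
grip_force: 113.2
```

Request:
apply_moves(series="0 0 0 0 0.6;0 0 0 0 0.2;0 0 0 0 -0.2;0 0 0 0 -0.2;0 0 0 0 -0.2", squeeze=40)

```text
time: 8.07
tool_pos: [495.7, 335.5, 45.4]
tcp_rot: [180.0, -0.0, 50.5]
ft_force: [-0.3, -0.0, -0.5]
finger_gap: 51.2
grip_force: 0.0
```

Request:
apply_moves(series="0 0 -0.05 0 -0.2;0 0 -0.1 0 -0.2;0 0 -0.12 0 -0.2;0 0 -0.12 0 -0.2;0 0 -0.12 0 -0.2")

```text
time: 8.48
tool_pos: [495.2, 335.2, 199.7]
tcp_rot: [-180.0, 0.0, 50.5]
ft_force: [1.3, -0.2, 0.1]
finger_gap: 51.5
grip_force: 0.0
```

Run:
```python
from h import *
for n in("scene","top"):
    s=snapshot(n);print(n,rim(s,[559,417],60,78))
    for c in("red","blue","yellow"): print(c,*blobs(s,c,12,smin=110,zt=25))
s=sense();print(s["tool_pos"],s["tcp_rot"][2])
```

```text
scene (array([563.7, 417.1]), 402, 'rim z', np.float64(68.6), 'slope deg', array([0.6, 0.1]))
red ([461.4, -313.2], [460.9, -313.3], [33.4, 102.8], 22.3, 12.5, np.int32(261))
blue ([436.4, -163.2], [435.8, -163.3], [35.4, 98.9], 149.9, 12.8, np.int32(275))
yellow ([560.2, -380.6], [560.0, -381.0], [37.3, 99.6], 140.1, 12.6, np.int32(296))
top (array([559.1, 416.3]), 197, 'rim z', np.float64(68.3), 'slope deg', array([ 0.8, -0.8]))
red ([458.1, -317.0], [458.6, -317.2], [32.0, 94.8], 22.3, 12.9, np.int32(300))
blue ([432.6, -166.5], [432.8, -166.5], [31.8, 97.4], 150.1, 13.1, np.int32(363))
yellow ([594.7, -548.4], [592.8, -563.2], [33.2, 89.1], 63.3, 12.6, np.int32(135)) ([557.9, -383.2], [558.4, -383.5], [38.8, 104.5], 140.7, 12.4, np.int32(434))
[499.21984715 337.54309426 206.94896263] 50.47503208122983
```

Run:
```python
from h import *
s=sense();st=(*s["tool_pos"],s["tcp_rot"][2])
st=go(401.5,-146,120,50.5,st);go(401.5,-146,120,-30.2,st)
```

```text
twist 1 x -0.0002; shift 14 x [-0.1036  0.0553  0.0207]
twist 12 x 0.0587; shift 1 x [ 0. -0. -0.]
```

Request:
apply_moves(series="-0.1036 0.0553 0.0207 0 -0.2;-0.1036 0.0553 0.0207 0 -0.2;-0.1036 0.0553 0.0207 0 -0.2;-0.1036 0.0553 0.0207 0 -0.2;-0.1036 0.0553 0.0207 0 -0.2")

```text
time: 9.0
tool_pos: [459.9, 161.5, 166.5]
tcp_rot: [180.0, 0.0, 50.5]
ft_force: [0.1, -1.0, 0.4]
finger_gap: 50.8
grip_force: 0.0
```

Request:
apply_moves(series="-0.1036 0.0553 0.0207 0 -0.2;-0.1036 0.0553 0.0207 0 -0.2;-0.1036 0.0553 0.0207 0 -0.2;-0.1036 0.0553 0.0207 0 -0.2;-0.1036 0.0553 0.0207 0 -0.2")

```text
time: 9.42
tool_pos: [425.0, -11.3, 135.7]
tcp_rot: [180.0, -0.0, 50.5]
ft_force: [1.4, -0.4, 0.3]
finger_gap: 51.6
grip_force: 0.0
```

Request:
apply_moves(series="-0.1036 0.0553 0.0207 0 -0.2;-0.1036 0.0553 0.0207 0 -0.2;-0.1036 0.0553 0.0207 0 -0.2;-0.1036 0.0553 0.0207 0 -0.2;0 0 0 0.0587 -0.2")

```text
time: 9.83
tool_pos: [395.8, -152.8, 110.2]
tcp_rot: [180.0, 0.1, 43.9]
ft_force: [-0.9, 0.5, 0.1]
finger_gap: 51.2
grip_force: 0.0
```

Request:
apply_moves(series="0 0 0 0.0587 -0.2;0 0 0 0.0587 -0.2;0 0 0 0.0587 -0.2;0 0 0 0.0587 -0.2;0 0 0 0.0587 -0.2")

```text
time: 10.25
tool_pos: [397.6, -148.0, 111.0]
tcp_rot: [-180.0, 0.0, 9.8]
ft_force: [1.0, -0.2, -0.3]
finger_gap: 51.5
grip_force: 0.0
```

Request:
apply_moves(series="0 0 0 0.0587 -0.2;0 0 0 0.0587 -0.2;0 0 0 0.0587 -0.2;0 0 0 0.0587 -0.2;0 0 0 0.0587 -0.2")

```text
time: 10.67
tool_pos: [397.6, -147.9, 111.0]
tcp_rot: [-180.0, 0.0, -23.9]
ft_force: [-0.1, 0.5, -0.3]
finger_gap: 51.2
grip_force: 0.0
```

Request:
apply_moves(series="0 0 0 0.0587 -0.2;0 0 0 0 -0.2;0 0 0 0 -0.2")

```text
time: 10.92
tool_pos: [397.7, -147.9, 111.1]
tcp_rot: [-180.0, 0.0, -30.0]
ft_force: [0.1, -0.2, -0.3]
finger_gap: 50.9
grip_force: 0.0
```

Run:
```python
from h import *
s=sense();st=(*s["tool_pos"],s["tcp_rot"][2]);print(st)
go(401.5,-146,30,-30.2,st,.07)
for n in("scene","top"):
    s=snapshot(n)
    for c in("red","blue","yellow"): print(c,*blobs(s,c,12,smin=110,zt=25))
```

```text
(np.float64(397.6728212112342), np.float64(-147.94128466513686), np.float64(111.14282642650628), np.float64(-30.04008420076902))
twist 1 x 0.0014; shift 4 x [ 0.0019 -0.003   0.0676]
red ([460.6, -313.5], [459.2, -314.1], [33.3, 99.0], 22.1, 12.6, np.int32(256))
blue ([437.5, -164.1], [435.9, -163.3], [35.4, 98.8], 149.9, 12.8, np.int32(267))
yellow ([560.1, -380.5], [559.9, -381.0], [37.6, 99.4], 140.3, 12.5, np.int32(298))
red ([486.5, -309.2], [488.6, -312.2], [27.7, 49.6], 61.2, 13.3, np.int32(85))
blue
yellow ([593.7, -549.1], [593.2, -563.9], [34.6, 88.4], 63.3, 12.8, np.int32(135)) ([557.9, -383.3], [558.4, -383.5], [38.7, 104.5], 140.7, 12.5, np.int32(434))
```

Request:
apply_moves(series="0.0076 -0.012 0.08 0 -0.2;0 0 0.1 0 -0.2;0 0 0.09 0 -0.2;0 0 0.05 0 -0.2;0 0 0.02 0 -0.2")

```text
time: 11.43
tool_pos: [399.3, -144.9, 6.5]
tcp_rot: [180.0, 0.3, -30.1]
ft_force: [-0.0, -0.0, 0.0]
finger_gap: 51.5
grip_force: 0.0
```

Request:
apply_moves(series="0 0 0.01 0 -0.2;0 0 0.008 0 -0.2;0 0 0.008 0 -0.2;0 0 0 0 -0.2;0 0 0 0 -0.2")

```text
time: 11.85
tool_pos: [402.3, -146.4, 2.4]
tcp_rot: [-180.0, -0.1, -30.2]
ft_force: [-0.0, 0.6, -1.3]
finger_gap: 51.7
grip_force: 0.0
```

Request:
apply_moves(series="0 0 0.012 0 -0.2;0 0 0 0 0.6;0 0 0 0 0.6;0 0 0 0 0.6;0 0 0 0 0.6")

```text
time: 12.27
tool_pos: [402.9, -146.7, -0.6]
tcp_rot: [-180.0, -0.1, -30.2]
ft_force: [-1.3, 0.6, 9.5]
finger_gap: 33.1
grip_force: 44.6
```

Request:
apply_moves(series="0 0 0 0 0.6;0 0 -0.02 0 0.6;0 0 -0.03 0 0.6;0 0 -0.06 0 0.6;0 0 -0.1 0 0.6")

```text
time: 12.68
tool_pos: [399.1, -144.8, 59.5]
tcp_rot: [180.0, 0.3, -30.3]
ft_force: [0.9, -1.0, -0.7]
finger_gap: 32.9
grip_force: 39.7
```

Request:
apply_moves(series="0 0 -0.05 0 0.6;0 0 0 0 0.6;0 0 0 0 0.6")

```text
time: 12.93
tool_pos: [402.5, -146.5, 77.3]
tcp_rot: [-180.0, -0.2, -30.3]
ft_force: [-0.0, 0.3, -1.4]
finger_gap: 32.9
grip_force: 39.7
```

Run:
```python
from h import *
s=sense();st=(*s["tool_pos"],s["tcp_rot"][2]);print(st)
s=snapshot("scene");print(blobs(s,"blue",85,smin=110,zt=40))
b=s["frame"][90:230,220:400]
cv2.imwrite("pics/b1.png",cv2.resize(b,None,fx=4,fy=4,interpolation=cv2.INTER_CUBIC))
```

```text
(np.float64(402.48815861824653), np.float64(-146.49131122176362), np.float64(77.33334106259815), np.float64(-30.251143058616037))
[([439.4, -168.5], [436.2, -165.6], [36.4, 92.3], 146.7, 90.5, np.int32(254))]
```

View pics/b1.png

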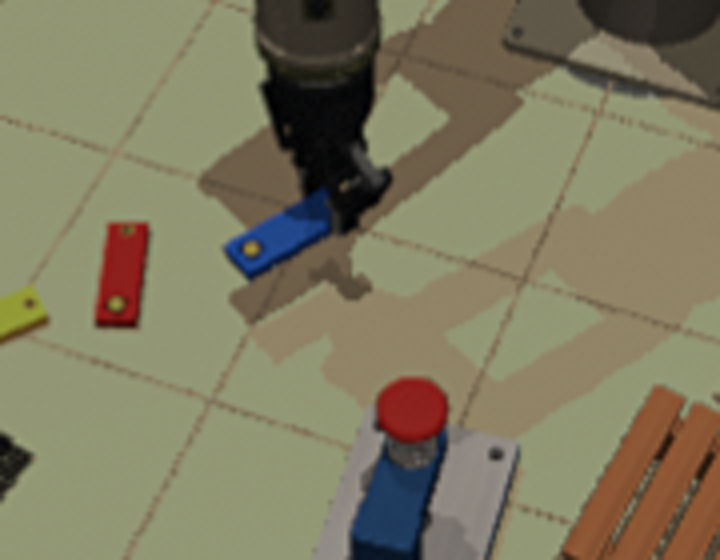

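The blue fob is held level by its tail, with the rivet at crop (252,249). I turn to the press yaw and approach the throat.

Run:
```python
from h import *
s=dict(np.load("scene0.npz"))
p=plane(s,[[220+252/4-.4,90+249/4-.4]],93)[0];print("cap",p, "rel", p-np.array([402.5,-146.5]), np.hypot(*(p-np.array([402.5,-146.5]))))
st=(402.5,-146.5,77.3,-30.2);st=go(402.5,-146.5,77.3,5,st);st=go(425,-13,50,5,st,.1);
```

```text
cap [ 465.74475777 -179.85176321] rel [ 63.24475777 -33.35176321] 71.49992653851281
twist 6 x -0.0512; shift 1 x [ 0.  0. -0.]
twist 1 x -0.0000; shift 5 x [ 0.0227 -0.0874  0.0182]
```

Request:
apply_moves(series="0 0 0 -0.0512 0.6;0 0 0 -0.0512 0.6;0 0 0 -0.0512 0.6;0 0 0 -0.0512 0.6;0 0 0 -0.0512 0.6")

```text
time: 13.4
tool_pos: [400.2, -145.4, 74.2]
tcp_rot: [-179.9, 0.2, -0.6]
ft_force: [-0.8, -0.4, -0.1]
finger_gap: 33.0
grip_force: 39.8
```

Request:
apply_moves(series="0 0 0 -0.0512 0.6;0 0 0 0 0.6;0 0 0 0 0.6")

```text
time: 13.65
tool_pos: [400.6, -145.5, 74.7]
tcp_rot: [-179.9, 0.1, 4.8]
ft_force: [0.1, 0.3, 0.0]
finger_gap: 32.7
grip_force: 39.7
```

Request:
apply_moves(series="0.0239 -0.0866 0.02 0 0.6;0.0239 -0.0866 0.02 0 0.6;0.0239 -0.0866 0.02 0 0.6;0.0239 -0.0866 0.02 0 0.6;0.0239 -0.0866 0.02 0 0.6")

```text
time: 14.07
tool_pos: [425.6, -12.3, 45.1]
tcp_rot: [-180.0, 0.0, 4.7]
ft_force: [0.7, -0.5, 0.3]
finger_gap: 33.1
grip_force: 39.7
```

Request:
apply_moves(series="0 0 0.01 0 0.6;0 0 0 0 0.6;0 0 0 0 0.6")

```text
time: 14.32
tool_pos: [425.4, -13.6, 42.4]
tcp_rot: [180.0, 0.1, 4.9]
ft_force: [1.2, -0.6, 1.1]
finger_gap: 33.0
grip_force: 39.8
```

Run:
```python
from h import *
s=sense();st=(*s["tool_pos"],s["tcp_rot"][2]);print(st)
go(532.8,-3.7,37,5,st,.06)
s=snapshot("scene");h=s["frame"][150:250,270:380]
cv2.imwrite("pics/p1.png",cv2.resize(h,None,fx=5,fy=5,interpolation=cv2.INTER_CUBIC))
```

```text
(np.float64(425.43799377475347), np.float64(-13.572207923626122), np.float64(42.40641834301622), np.float64(4.8856985279416465))
twist 1 x -0.0010; shift 6 x [ 0.0599 -0.0003  0.003 ]
```

Request:
apply_moves(series="0 0 0.015 0 0.6;0.06 0 0 0 0.6;0.06 0 0 0 0.6;0.06 0 0 0 0.6;0.06 0 0 0 0.6")

```text
time: 14.78
tool_pos: [498.7, -8.4, 38.4]
tcp_rot: [180.0, -0.0, 4.8]
ft_force: [0.5, -0.1, -0.6]
finger_gap: 33.3
grip_force: 39.8
```

Request:
apply_moves(series="0.06 0 0 0 0.6;0.05 0 0 0 0.6;0.01 0 0 0 0.6;0 0 0 0 0.6;0 0 0 0 0.6")

```text
time: 15.2
tool_pos: [532.9, -4.8, 38.0]
tcp_rot: [-180.0, 0.1, 4.9]
ft_force: [-1.2, 0.6, -0.7]
finger_gap: 32.9
grip_force: 39.8
```

Run:
```python
from h import *
s=sense();st=(*s["tool_pos"],s["tcp_rot"][2]);print(st)
go(532.8,-3.7,30,5,st,.06)
a=snapshot("scene");b=snapshot("top")
cv2.imwrite("pics/p1.png",np.hstack([cv2.resize(a["frame"][160:250,270:370],None,fx=4,fy=4,interpolation=cv2.INTER_CUBIC),cv2.resize(b["frame"][150:240,270:370],None,fx=4,fy=4,interpolation=cv2.INTER_CUBIC)]))
```

```text
(np.float64(532.8694579924515), np.float64(-4.823075307694218), np.float64(38.031623209450366), np.float64(4.881966978674883))
twist 1 x -0.0010; shift 1 x [ 0.0001 -0.0037  0.0268]
```

View pics/p1.png

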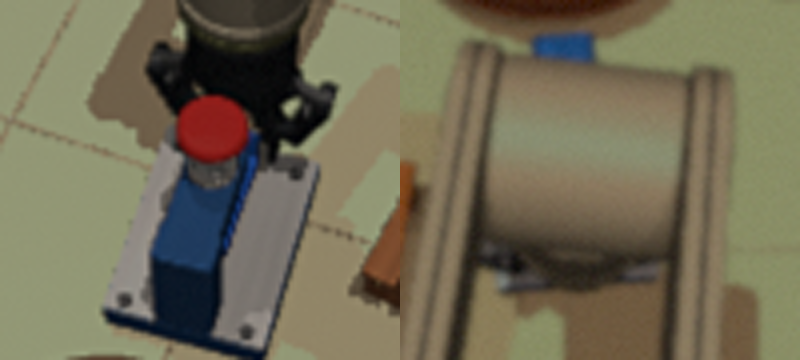

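The scene view shows the fob under the head, with its blue edge at (245,200), parallel to the arm. I lower it onto the bed.

Request:
apply_moves(series="0 -0.0037 0.008 0 0.6;0 0 0.007 0 0.6;0 0 0.006 0 0.6;0 0 0.003 0 0.6;0 0 0 0 0.6")

```text
time: 15.72
tool_pos: [533.2, -3.0, 30.9]
tcp_rot: [-180.0, 0.0, 5.0]
ft_force: [-1.0, -0.1, -0.8]
finger_gap: 33.2
grip_force: 39.8
```

Request:
apply_moves(series="0 0 0 0 0.6;0 0 0.003 0 0.6;0 0 0 0 0.6")

```text
time: 15.97
tool_pos: [533.6, -3.1, 30.3]
tcp_rot: [180.0, 0.0, 5.0]
ft_force: [0.4, -0.8, 0.4]
finger_gap: 32.7
grip_force: 39.8
```

Request:
apply_moves(series="0 0 0.002 0 0.3;0 0 0 0 -0.1;0 0 0 0 -0.2;0 0 0 0 -0.2;0 0 0 0 -0.2")

```text
time: 16.38
tool_pos: [533.6, -3.1, 29.8]
tcp_rot: [-180.0, -0.0, 4.9]
ft_force: [0.2, 0.1, 0.5]
finger_gap: 51.4
grip_force: 0.0
```

Request:
apply_moves(series="-0.06 0 0 0 -0.2;-0.08 0 0 0 -0.2;0 0 -0.1 0 -0.2;0 0 -0.12 0 -0.2;0 0 -0.12 0 0.2")

```text
time: 16.8
tool_pos: [489.8, -6.6, 131.6]
tcp_rot: [-180.0, 0.2, 4.9]
ft_force: [0.9, -0.2, -0.2]
finger_gap: 40.1
grip_force: 0.0
```

Request:
apply_moves(series="0 0 -0.12 0 1;0 0 -0.12 0 1;0 0 -0.02 0 1;0 0 0 0 1;0 0 0 0 1")

```text
time: 17.22
tool_pos: [491.9, -6.7, 209.7]
tcp_rot: [180.0, -0.0, 4.9]
ft_force: [-0.1, -0.4, -0.7]
finger_gap: 0.2
grip_force: 0.0
```

Run:
```python
from h import *
s=sense();st=(*s["tool_pos"],s["tcp_rot"][2]);print(st,s["finger_gap"])
st=go(604,2.5,200,5,st,.09)
s=snapshot("scene");print(blobs(s,"blue",42,smin=110,zt=8,amin=20))
b=snapshot("top");print(blobs(b,"blue",42,smin=110,zt=8,amin=20))
cv2.imwrite("pics/p2.png",np.hstack([cv2.resize(x["frame"][150:250,270:370],None,fx=4,fy=4,interpolation=cv2.INTER_CUBIC) for x in (s,b)]))
```

```text
(np.float64(491.86089195417037), np.float64(-6.738285074157646), np.float64(209.67224618900374), np.float64(4.949991819196183)) 0.21648683391209758
twist 1 x -0.0004; shift 5 x [0.075  0.0004 0.0064]
[([564.5, 14.5], [571.2, 16.0], [11.5, 99.6], 8.8, 42.8, np.int32(83))]
[]
```

View pics/p2.png

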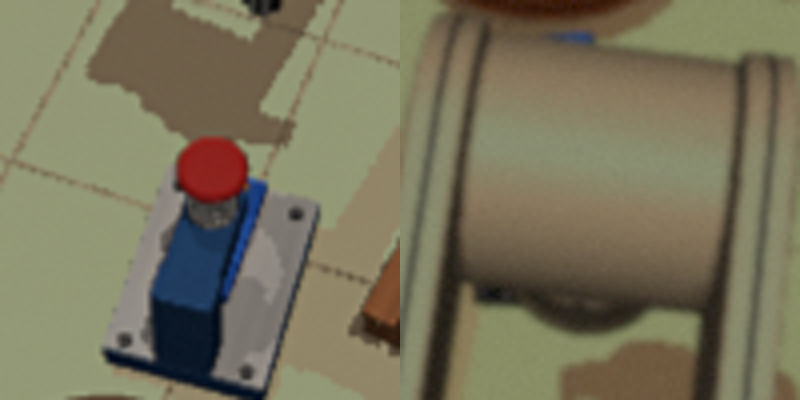

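The fob lies in line under the ram; its visible edge centre at x≈570 matches the 569 wanted. I press the knob.

Request:
apply_moves(series="0.075 0 0.006 0 1;0.075 0 0.006 0 1;0.075 0 0.006 0 1;0.075 0 0.006 0 1;0.075 0 0.006 0 1")

```text
time: 17.73
tool_pos: [603.5, 3.2, 197.8]
tcp_rot: [-180.0, 0.2, 4.9]
ft_force: [-0.0, 0.6, -0.1]
finger_gap: 0.1
grip_force: 0.0
```

Request:
apply_moves(series="0 0 0.01 0 1;0 0 0.02 0 1;0 0 0.02 0 1;0 0 0.02 0 1;0 0 0 0 1")

```text
time: 18.15
tool_pos: [602.7, 3.0, 178.4]
tcp_rot: [-180.0, 0.1, 4.9]
ft_force: [-2.2, 0.6, 5.0]
finger_gap: -0.0
grip_force: 2.4
```

Request:
apply_moves(series="0 0 0.02 0 1;0 0 0.015 0 1;0 0 0.012 0 1;0 0 0 0 1;0 0 0 0 1")

```text
time: 18.57
tool_pos: [603.4, 3.0, 166.9]
tcp_rot: [180.0, -0.0, 4.9]
ft_force: [-4.1, 0.4, 7.6]
finger_gap: 0.0
grip_force: 3.9
```

Request:
apply_moves(series="0 0 0.006 0 1;0 0 0.006 0 1;0 0 0.006 0 1;0 0 0 0 1;0 0 0 0 1")

```text
time: 18.98
tool_pos: [603.5, 2.9, 164.0]
tcp_rot: [180.0, -0.1, 5.0]
ft_force: [-12.2, 0.9, 22.2]
finger_gap: -0.0
grip_force: 11.0
```

Request:
apply_moves(series="0 0 0.006 0 1;0 0 0.006 0 1;0 0 0 0 1;0 0 0 0 1")

```text
time: 19.32
tool_pos: [603.7, 3.0, 163.8]
tcp_rot: [180.0, -0.2, 5.0]
ft_force: [-24.4, 1.3, 42.8]
finger_gap: -0.3
grip_force: 21.4
```

Stop reached (z 163.8, 43 N). I back off and regrasp.

Request:
apply_moves(series="0 0 -0.04 0 1;0 0 -0.05 0 1;0 0 -0.06 0 1;0 0 -0.04 0 1;-0.05 0 0 0 1")

```text
time: 19.73
tool_pos: [591.1, 1.5, 217.4]
tcp_rot: [179.9, -0.3, 4.9]
ft_force: [1.0, -0.1, 0.4]
finger_gap: 0.2
grip_force: 0.0
```

Request:
apply_moves(series="-0.08 0 0 0 1;-0.08 0 0 0 1;-0.08 0 0 0 1;-0.08 0 0 0 0;0 0 0 0 -0.2")

```text
time: 20.15
tool_pos: [489.3, -6.7, 212.7]
tcp_rot: [-180.0, 0.2, 4.9]
ft_force: [-1.0, 0.6, 0.5]
finger_gap: 23.1
grip_force: 0.0
```

Request:
apply_moves(series="0 0 0 0 -0.2;0 0 0 0 -0.2;0 0 0 0 -0.2")

```text
time: 20.4
tool_pos: [493.9, -6.6, 213.9]
tcp_rot: [180.0, -0.0, 4.9]
ft_force: [-0.0, -0.1, 0.1]
finger_gap: 51.3
grip_force: 0.0
```

Run:
```python
from h import *
s=sense();st=(*s["tool_pos"],s["tcp_rot"][2]);print(st,s["finger_gap"])
st=go(490,-6.7,31,5,st,.12);go(533.3,-3,30,5,st,.05)
s=snapshot("scene");print(blobs(s,"blue",42,smin=110,zt=8,amin=20))
for c in("red","yellow"): print(c,*blobs(s,c,12,smin=110,zt=25))
w=blobs(s,"red",186,smin=110,zt=40);print("knob",w)
```

```text
(np.float64(493.8709488264104), np.float64(-6.61378612714924), np.float64(213.9045287103727), np.float64(4.947826267517334)) 51.268027648547914
twist 1 x -0.0005; shift 6 x [-2.100e-03 -1.000e-04  1.016e-01]
twist 1 x -0.0000; shift 3 x [0.0483 0.0001 0.0011]
[([565.0, 14.5], [571.2, 16.4], [12.2, 99.6], 8.8, 42.7, np.int32(83))]
red ([473.6, -299.8], [473.3, -300.0], [33.4, 101.3], 21.0, 12.6, np.int32(264))
yellow ([560.2, -380.6], [560.0, -381.0], [37.6, 99.7], 140.3, 12.6, np.int32(299))
knob [([608.7, 5.8], [608.4, 5.5], [43.3, 48.0], 21.5, 185.2, np.int32(240))]
```

Red has been knocked, so I'll remeasure it before its grasp. Now the blue fob.

Request:
apply_moves(series="-0.012 0 0.1 0 -0.2;0 0 0.12 0 -0.2;0 0 0.12 0 -0.2;0 0 0.12 0 -0.2;0 0 0.1 0 -0.2")

```text
time: 20.87
tool_pos: [489.1, -6.7, 43.0]
tcp_rot: [-180.0, 0.1, 5.0]
ft_force: [-0.4, -0.2, -0.2]
finger_gap: 51.2
grip_force: 0.0
```

Request:
apply_moves(series="0 0 0.04 0 -0.2;0 0 0 0 -0.2;0.06 0 0 0 -0.2;0.06 0 0 0 -0.2;0.037 0 0 0 -0.2")

```text
time: 21.28
tool_pos: [540.2, -2.9, 36.6]
tcp_rot: [180.0, -0.3, 4.9]
ft_force: [0.4, -0.6, 0.3]
finger_gap: 51.4
grip_force: 0.0
```

Request:
apply_moves(series="0 0 0.01 0 -0.2;0 0 0 0 -0.2;0 0 0 0 -0.2")

```text
time: 21.53
tool_pos: [536.7, -2.8, 31.5]
tcp_rot: [180.0, -0.0, 5.0]
ft_force: [0.2, -0.7, -0.3]
finger_gap: 51.4
grip_force: 0.0
```

Request:
apply_moves(series="-0.012 0 0.004 0 -0.2;0 0 0 0 0.6;0 0 0 0 0.6;0 0 0 0 0.6;0 0 0 0 0.6")

```text
time: 21.95
tool_pos: [532.7, -3.2, 29.6]
tcp_rot: [-180.0, 0.0, 4.9]
ft_force: [-2.4, 0.4, 3.1]
finger_gap: 33.3
grip_force: 40.2
```

Request:
apply_moves(series="0 0 -0.01 0 0.6;0 0 -0.012 0 0.6;-0.03 0 0 0 0.6;-0.06 0 0 0 0.6;-0.08 0 0 0 0.6")

```text
time: 22.37
tool_pos: [483.0, -7.6, 36.8]
tcp_rot: [180.0, -0.1, 5.0]
ft_force: [0.5, 0.1, 0.2]
finger_gap: 32.8
grip_force: 39.9
```

Request:
apply_moves(series="-0.1 0 0 0 0.6;-0.1 0 0 0 0.6;0 0 -0.08 0 0.6;0 0 -0.1 0 0.6;0 0 -0.1 0 0.6")

```text
time: 22.78
tool_pos: [420.5, -12.5, 120.1]
tcp_rot: [-180.0, 0.1, 4.9]
ft_force: [1.6, 0.2, 0.4]
finger_gap: 33.1
grip_force: 39.9
```

Request:
apply_moves(series="0 0 -0.06 0 0.6;0 0 0 0 0.6;0 0 0 0 0.6")

```text
time: 23.03
tool_pos: [423.5, -12.9, 139.6]
tcp_rot: [180.0, -0.2, 4.9]
ft_force: [-1.0, 0.7, -1.5]
finger_gap: 32.9
grip_force: 39.9
```

Run:
```python
from h import *
s=sense();st=(*s["tool_pos"],s["tcp_rot"][2]);print(st,s["finger_gap"])
s=snapshot("scene")
cv2.imwrite("pics/q1.png",cv2.resize(s["frame"][90:240,270:420],None,fx=4,fy=4,interpolation=cv2.INTER_CUBIC))
w=world(s);print(blobs(s,"blue",150,smin=110,zt=40,amin=20))
```

```text
(np.float64(423.50858316284143), np.float64(-12.901800270491528), np.float64(139.55402200583717), np.float64(4.948972932288989)) 32.94179165896104
[([466.2, -7.3], [463.6, -7.3], [34.6, 99.7], 3.8, 152.9, np.int32(339)), ([659.0, 13.4], [650.6, 12.2], [39.1, 77.9], 6.0, 130.9, np.int32(315))]
```

View pics/q1.png

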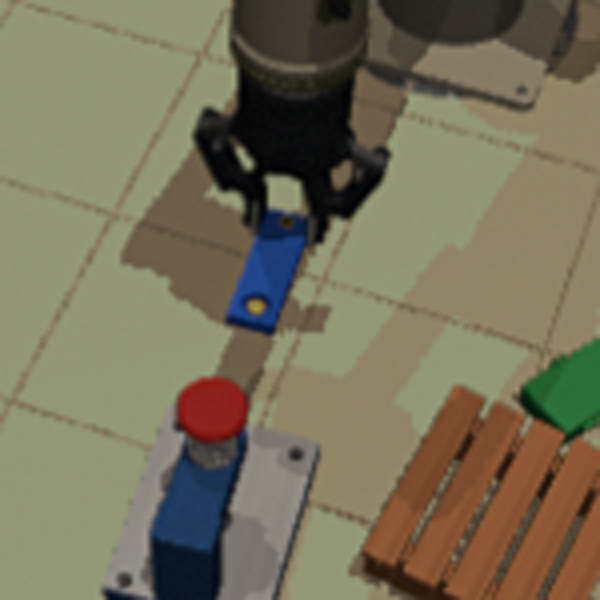

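The held blue fob shows the cap at (256,305) sunk in its cup with a dark ring. I carry it to the pot.

Request:
apply_moves(series="0.0353 -0.1067 0 0 0.6;0.0353 -0.1067 0 0 0.6;0.0353 -0.1067 0 0 0.6;0.0353 -0.1067 0 0 0.6;0.0353 -0.1067 0 0 0.6")

```text
time: 23.5
tool_pos: [460.1, 152.6, 135.9]
tcp_rot: [180.0, 0.2, 4.9]
ft_force: [0.9, -0.6, 0.2]
finger_gap: 32.9
grip_force: 39.9
```

Request:
apply_moves(series="0.0353 -0.1067 0 0 0.6;0.0353 -0.1067 0 0 0.6;0.0353 -0.1067 0 0 0.6;0.0353 -0.1067 0 0 0.6;0.0353 -0.1067 0 0 0.6")

```text
time: 23.92
tool_pos: [499.0, 316.5, 135.3]
tcp_rot: [179.9, 0.2, 5.0]
ft_force: [0.7, 0.2, 0.3]
finger_gap: 32.9
grip_force: 39.9
```

Request:
apply_moves(series="0.0353 -0.1067 0 0 0.6;0.0353 -0.1067 0 0 0.6;0.0353 -0.1067 0 0 0.6;0 0 0 0 0.6;0 0 0 0 0.6")

```text
time: 24.33
tool_pos: [522.0, 414.5, 134.3]
tcp_rot: [179.9, 0.3, 5.1]
ft_force: [-0.7, -0.6, 0.5]
finger_gap: 32.8
grip_force: 39.9
```

Run:
```python
from h import *
s=sense();st=(*s["tool_pos"],s["tcp_rot"][2]);print(st,s["finger_gap"])
go(524.5,413.5,14,5,st,.1)
s=snapshot("scene");print(blobs(s,"blue",152,smin=110,zt=25,amin=20)[0],rim(s,[561,417],60,78))
```

```text
(np.float64(522.0047023801933), np.float64(414.4926330004714), np.float64(134.31524596776322), np.float64(5.0863715758729)) 32.81776412865801
twist 1 x 0.0008; shift 5 x [0.0016 0.0008 0.0802]
([660.0, 13.7], [652.7, 12.7], [39.0, 74.2], 6.0, 130.6, np.int32(312)) (array([563.4, 417.3]), 353, 'rim z', np.float64(68.2), 'slope deg', array([0.4, 0.2]))
```

Request:
apply_moves(series="0.006 0.004 0.1 0 0.6;0 0 0.1 0 0.6;0 0 0.1 0 0.6;0 0 0.06 0 0.6;0 0 0.03 0 0.6")

```text
time: 24.8
tool_pos: [523.4, 409.8, 16.9]
tcp_rot: [179.8, 0.3, 4.9]
ft_force: [1.3, 2.9, 1.5]
finger_gap: 33.0
grip_force: 40.4
```

Request:
apply_moves(series="0 0 0.01 0 0.6;0 0 0 0 0.6;0 0 0 0 0.3;0 0 0 0 0;0 0 0 0 0")

```text
time: 25.22
tool_pos: [526.6, 413.3, 20.0]
tcp_rot: [-179.9, -0.1, 4.9]
ft_force: [0.6, 0.4, 1.0]
finger_gap: 42.7
grip_force: 0.0
```

Request:
apply_moves(series="0 0 0 0 0;0 0 0 0 0;0 0 -0.05 0 0;0 0 -0.1 0 0;0 0 -0.12 0 0")

```text
time: 25.63
tool_pos: [523.4, 411.5, 97.7]
tcp_rot: [179.8, 0.3, 5.0]
ft_force: [-0.3, 0.5, -0.0]
finger_gap: 42.7
grip_force: 0.0
```

Request:
apply_moves(series="0 0 -0.12 0 0;0 0 -0.06 0 0;0 0 0 0 0")

```text
time: 25.88
tool_pos: [528.5, 415.0, 161.9]
tcp_rot: [-179.7, -0.6, 5.0]
ft_force: [-0.3, 1.5, 0.6]
finger_gap: 42.4
grip_force: 0.0
```

Run:
```python
from h import *
s=sense();st=(*s["tool_pos"],s["tcp_rot"][2]);print(st,s["finger_gap"])
for n in("scene","top"):
    s=snapshot(n);print(n,*[(c,[b[1:5] for b in blobs(s,c,12,smin=110,zt=25)]) for c in("red","yellow")])
    print([b for b in blobs(s,"blue",21,smin=90,zt=15,amin=20)],rim(s,[561,417],60,78))
```

```text
(np.float64(528.5069753955179), np.float64(414.96256179397113), np.float64(161.91224722815934), np.float64(4.9626589091281454)) 42.40260644859002
scene ('red', [([473.3, -300.0], [33.4, 101.3], 21.0, 12.4)]) ('yellow', [([560.0, -380.9], [37.5, 99.7], 140.5, 12.4)])
[([561.4, 417.3], [562.1, 417.1], [34.8, 92.3], 2.3, 21.7, np.int32(354))] (array([562.7, 416. ]), 405, 'rim z', np.float64(68.1), 'slope deg', array([ 0.5, -0.3]))
top ('red', [([468.5, -304.4], [31.9, 96.6], 20.9, 12.8)]) ('yellow', [([592.4, -563.9], [33.2, 89.9], 63.3, 13.0), ([558.4, -383.5], [38.7, 104.5], 140.7, 12.5)])
[([563.7, 414.3], [563.6, 414.0], [36.3, 100.1], 3.1, 21.3, np.int32(407))] (array([558.6, 414.3]), 279, 'rim z', np.float64(69.1), 'slope deg', array([-0.2, -0.6]))
```

Request:
apply_moves(series="0 0 0 -0.0466 0;0 0 0 -0.0466 0;0 0 0 -0.0466 0;0 0 0 0 -0.2")

```text
time: 26.32
tool_pos: [524.4, 412.0, 151.1]
tcp_rot: [180.0, 0.2, 21.2]
ft_force: [-0.1, 0.3, -0.1]
finger_gap: 50.8
grip_force: 0.0
```

Request:
apply_moves(series="-0.058 0.108 0.01 0 -0.2;-0.058 0.108 0.01 0 -0.2;-0.058 0.108 0.01 0 -0.2;-0.058 0.108 0.01 0 -0.2;-0.058 0.108 0.01 0 -0.2")

```text
time: 26.73
tool_pos: [500.8, 228.6, 136.6]
tcp_rot: [-180.0, 0.1, 20.8]
ft_force: [0.8, -0.3, 0.1]
finger_gap: 50.8
grip_force: 0.0
```

Request:
apply_moves(series="-0.058 0.108 0.01 0 -0.2;-0.058 0.108 0.01 0 -0.2;-0.058 0.108 0.01 0 -0.2;-0.058 0.108 0.01 0 -0.2;-0.058 0.108 0.01 0 -0.2")

```text
time: 27.15
tool_pos: [477.5, 46.4, 122.0]
tcp_rot: [-180.0, 0.1, 20.8]
ft_force: [1.7, 0.0, 0.1]
finger_gap: 51.4
grip_force: 0.0
```

Request:
apply_moves(series="-0.058 0.108 0.01 0 -0.2;-0.058 0.108 0.01 0 -0.2;-0.058 0.108 0.01 0 -0.2;-0.058 0.108 0.01 0 -0.2;-0.058 0.108 0.01 0 -0.2")

```text
time: 27.57
tool_pos: [454.3, -135.8, 107.1]
tcp_rot: [-179.9, 0.1, 20.8]
ft_force: [1.2, 0.6, 0.8]
finger_gap: 51.2
grip_force: 0.0
```

Request:
apply_moves(series="-0.058 0.108 0.01 0 -0.2;-0.058 0.108 0.01 0 -0.2;-0.058 0.108 0.01 0 -0.2;-0.058 0.108 0.01 0 -0.2;-0.058 0.108 0.01 0 -0.2")

```text
time: 27.98
tool_pos: [431.2, -318.1, 91.9]
tcp_rot: [-179.9, 0.0, 20.8]
ft_force: [0.1, 0.2, 0.3]
finger_gap: 51.4
grip_force: 0.0
```

Request:
apply_moves(series="0 0 0 0 -0.2;0 0 0 0 -0.2;0 0 0 0 -0.2")

```text
time: 28.23
tool_pos: [431.8, -316.1, 92.0]
tcp_rot: [-179.9, 0.0, 20.8]
ft_force: [-0.5, 0.5, 0.9]
finger_gap: 51.1
grip_force: 0.0
```

Run:
```python
from h import *
s=sense();st=(*s["tool_pos"],s["tcp_rot"][2]);print(st,s["finger_gap"])
go(436.4,-315.5,0,21,st,1)
s=snapshot("scene");print(*[(c,[b[1:5] for b in blobs(s,c,12,smin=110,zt=25)]) for c in("red","yellow")])
```

```text
(np.float64(431.76809483986113), np.float64(-316.08710237878825), np.float64(91.99856857761318), np.float64(20.81069710310404)) 51.11740962036257
twist 1 x -0.0017; shift 1 x [0.0151 0.0037 0.3067]
('red', [([473.3, -300.0], [33.4, 101.4], 21.0, 12.4)]) ('yellow', [([560.0, -380.9], [37.5, 99.7], 140.5, 12.6)])
```

Request:
apply_moves(series="0.013 0.0037 0.08 0 -0.2;0 0 0.1 0 -0.2;0 0 0.07 0 -0.2;0 0 0.03 0 -0.2;0 0 0.015 0 -0.2")

```text
time: 28.7
tool_pos: [435.6, -314.2, 2.7]
tcp_rot: [-179.8, 0.1, 21.0]
ft_force: [-0.8, -0.3, 0.4]
finger_gap: 51.2
grip_force: 0.0
```

Request:
apply_moves(series="0 0 0.012 0 -0.2;0 0 0 0 -0.2;0 0 0 0 -0.2")

```text
time: 28.95
tool_pos: [437.5, -317.1, 2.3]
tcp_rot: [179.9, -0.1, 21.0]
ft_force: [-0.1, -0.2, 0.7]
finger_gap: 51.3
grip_force: 0.0
```

Request:
apply_moves(series="0 0 0.009 0 -0.2;0 0 0 0 0.6;0 0 0 0 0.6;0 0 0 0 0.6;0 0 0 0 0.6")

```text
time: 29.37
tool_pos: [437.3, -317.4, -0.6]
tcp_rot: [179.9, -0.1, 21.0]
ft_force: [-0.2, -0.3, 5.1]
finger_gap: 33.0
grip_force: 44.0
```

Request:
apply_moves(series="0 0 0 0 0.6;0 0 -0.02 0 0.6;0 0 -0.03 0 0.6;0 0 -0.06 0 0.6;0 0 -0.1 0 0.6")

```text
time: 29.78
tool_pos: [434.3, -314.7, 59.4]
tcp_rot: [-179.7, 0.2, 21.0]
ft_force: [0.0, -0.1, -0.3]
finger_gap: 32.9
grip_force: 40.2
```

Request:
apply_moves(series="0 0 -0.05 0 0.6;0 0 0 0.0465 0.6;0 0 0 0.0465 0.6;0 0 0 0.0465 0.6;0 0 0 0 0.6")

```text
time: 30.2
tool_pos: [436.6, -316.6, 77.1]
tcp_rot: [180.0, -0.0, 4.7]
ft_force: [-0.2, -0.2, -0.5]
finger_gap: 32.8
grip_force: 40.2
```

Request:
apply_moves(series="0 0 0 0 0.6;0 0 0 0 0.6")

```text
time: 30.37
tool_pos: [436.5, -316.6, 76.5]
tcp_rot: [180.0, -0.0, 5.2]
ft_force: [-0.2, -0.2, -1.0]
finger_gap: 32.7
grip_force: 40.2
```

Run:
```python
from h import *
s=sense();st=(*s["tool_pos"],s["tcp_rot"][2]);print(st,s["finger_gap"])
z=st[2]+.6+12
for n in("scene","top"):
    s=snapshot(n);print(n,[b[:5] for b in blobs(s,"red",z,smin=110,zt=20)])
go(425,-13,42,5,st,.115)
```

```text
(np.float64(436.4645466358076), np.float64(-316.5621008415594), np.float64(76.50486868351989), np.float64(5.15857799166155)) 32.673557170704896
scene [([477.9, -309.2], [473.7, -308.9], [35.5, 104.3], 7.0, 88.8)]
top [([483.6, -309.0], [482.9, -310.7], [33.5, 66.0], 0.7, 89.6)]
twist 1 x 0.0014; shift 9 x [ 0.0056 -0.1124  0.0128]
```

Request:
apply_moves(series="0.0056 -0.1124 0.01 0 0.6;0.0056 -0.1124 0.01 0 0.6;0.0056 -0.1124 0.01 0 0.6;0.0056 -0.1124 0.01 0 0.6;0.0056 -0.1124 0.01 0 0.6")

```text
time: 30.88
tool_pos: [429.9, -146.5, 61.1]
tcp_rot: [-180.0, -0.0, 5.0]
ft_force: [-0.1, 1.1, -0.7]
finger_gap: 33.0
grip_force: 40.3
```

Request:
apply_moves(series="0.0056 -0.1124 0.01 0 0.6;0.0056 -0.1124 0.01 0 0.6;0.0056 -0.1124 0.02 0 0.6;0.0056 -0.1124 0.03 0 0.6;0 0 0 0 0.6")

```text
time: 31.3
tool_pos: [423.3, -7.9, 38.6]
tcp_rot: [-179.8, 0.1, 5.3]
ft_force: [-0.2, -0.8, -0.4]
finger_gap: 32.9
grip_force: 40.3
```

Request:
apply_moves(series="0 0 0 0 0.6;0 0 0 0 0.6")

```text
time: 31.47
tool_pos: [425.3, -13.0, 40.4]
tcp_rot: [180.0, -0.0, 5.1]
ft_force: [-0.6, -0.1, -0.2]
finger_gap: 33.1
grip_force: 40.3
```

Run:
```python
from h import *
s=sense();st=(*s["tool_pos"],s["tcp_rot"][2]);print(st,s["finger_gap"])
go(532.8,-4,38,5,st,1)
s=snapshot("scene");print([b[:5] for b in blobs(s,"red",50,smin=110,zt=20)])
s=snapshot("top");print([b[:5] for b in blobs(s,"yellow",12,smin=110,zt=20)])
```

```text
(np.float64(425.33471396710945), np.float64(-12.992186396580601), np.float64(40.40901750943594), np.float64(5.102243693292185)) 33.059663728589086
twist 1 x 0.0009; shift 1 x [0.3595 0.0014 0.008 ]
[([460.5, -7.2], [461.0, -7.9], [35.4, 104.9], 3.8, 54.0)]
[([594.0, -550.0], [588.4, -562.2], [36.9, 90.2], 55.5, 12.9), ([557.9, -383.2], [558.2, -383.3], [39.0, 105.0], 141.0, 12.6)]
```

Request:
apply_moves(series="0 0 0.01 0 0.6;0.06 0 0 0 0.6;0.06 0 0 0 0.6;0.06 0 0 0 0.6;0.06 0 0 0 0.6")

```text
time: 31.98
tool_pos: [497.9, -7.8, 37.1]
tcp_rot: [180.0, -0.0, 4.9]
ft_force: [-0.1, -0.4, 0.4]
finger_gap: 32.7
grip_force: 40.3
```

Request:
apply_moves(series="0.06 0 0 0 0.6;0.05 0 0 0 0.6;0.012 0 0 0 0.6;0 0 0 0 0.6;0 0 0 0 0.6")

```text
time: 32.4
tool_pos: [532.7, -4.1, 36.8]
tcp_rot: [-180.0, 0.1, 4.9]
ft_force: [-0.8, -0.7, -0.6]
finger_gap: 32.5
grip_force: 40.3
```

Request:
apply_moves(series="0 -0.002 0.008 0 0.6;0 0 0.007 0 0.6;0 0 0.006 0 0.6;0 0 0.003 0 0.6;0 0 0 0 0.6")

```text
time: 32.82
tool_pos: [532.8, -2.9, 29.7]
tcp_rot: [-180.0, 0.0, 5.0]
ft_force: [-0.3, -0.2, -1.4]
finger_gap: 32.7
grip_force: 40.3
```

Request:
apply_moves(series="0 0 0 0 0.6;0 0 0 0 0.6")

```text
time: 32.98
tool_pos: [533.4, -2.9, 30.2]
tcp_rot: [180.0, -0.0, 5.0]
ft_force: [0.1, 0.2, -1.1]
finger_gap: 33.4
grip_force: 40.3
```

Release, retreat, close and go over the knob (same pattern as for blue).

Request:
apply_moves(series="0 0 0.002 0 0.3;0 0 0 0 -0.1;0 0 0 0 -0.2;0 0 0 0 -0.2;0 0 0 0 -0.2")

```text
time: 33.4
tool_pos: [533.4, -2.9, 29.5]
tcp_rot: [-180.0, -0.0, 5.0]
ft_force: [0.5, -0.1, 1.2]
finger_gap: 51.1
grip_force: 0.0
```

Request:
apply_moves(series="-0.06 0 0 0 -0.2;-0.08 0 0 0 -0.2;0 0 -0.1 0 -0.2;0 0 -0.12 0 -0.2;0 0 -0.12 0 0.2")

```text
time: 33.82
tool_pos: [489.7, -6.4, 131.4]
tcp_rot: [-180.0, 0.2, 5.0]
ft_force: [2.1, -0.3, -0.2]
finger_gap: 40.1
grip_force: 0.0
```

Request:
apply_moves(series="0 0 -0.12 0 1;0 0 -0.12 0 1;0 0 -0.02 0 1;0 0 0 0 1;0 0 0 0 1")

```text
time: 34.23
tool_pos: [491.6, -6.6, 209.4]
tcp_rot: [180.0, -0.0, 5.0]
ft_force: [0.8, 0.3, -0.8]
finger_gap: 0.1
grip_force: 0.0
```

Run:
```python
from h import *
s=sense();st=(*s["tool_pos"],s["tcp_rot"][2]);print(st,s["finger_gap"])
st=go(604,2.5,200,5,st,.09)
s=snapshot("scene");print(blobs(s,"red",42,smin=110,zt=8,amin=20))
```

```text
(np.float64(491.63176862986063), np.float64(-6.559407643268374), np.float64(209.3644392612079), np.float64(4.981808736028425)) 0.05108130706170695
twist 1 x -0.0002; shift 5 x [0.0752 0.0005 0.0062]
[([564.0, 15.1], [567.4, 14.2], [11.3, 101.6], 4.9, 42.5, np.int32(97))]
```

Request:
apply_moves(series="0.075 0 0.006 0 1;0.075 0 0.006 0 1;0.075 0 0.006 0 1;0.075 0 0.006 0 1;0.075 0 0.006 0 1")

```text
time: 34.7
tool_pos: [603.1, 3.5, 197.1]
tcp_rot: [-180.0, 0.3, 5.0]
ft_force: [0.0, -0.7, -0.4]
finger_gap: -0.1
grip_force: 0.0
```

Request:
apply_moves(series="0 0 0.01 0 1;0 0 0.02 0 1;0 0 0.02 0 1;0 0 0.02 0 1;0 0 0 0 1")

```text
time: 35.12
tool_pos: [602.4, 3.3, 178.0]
tcp_rot: [-180.0, 0.1, 5.0]
ft_force: [-1.6, 1.8, 5.2]
finger_gap: -0.1
grip_force: 2.5
```

Request:
apply_moves(series="0 0 0.02 0 1;0 0 0.015 0 1;0 0 0.012 0 1;0 0 0 0 1;0 0 0 0 1")

```text
time: 35.53
tool_pos: [603.1, 3.2, 166.6]
tcp_rot: [180.0, -0.0, 5.0]
ft_force: [-3.6, 0.2, 7.6]
finger_gap: -0.1
grip_force: 4.0
```

Request:
apply_moves(series="0 0 0.006 0 1;0 0 0.006 0 1;0 0 0.006 0 1;0 0 0.006 0 1;0 0 0 0 1")

```text
time: 35.95
tool_pos: [603.3, 3.2, 163.8]
tcp_rot: [180.0, -0.1, 5.0]
ft_force: [-19.4, 1.6, 35.1]
finger_gap: -0.2
grip_force: 17.4
```

Request:
apply_moves(series="0 0 0.003 0 1;0 0 0 0 1;0 0 0 0 1;0 0 0 0 1")

```text
time: 36.28
tool_pos: [603.4, 3.2, 163.8]
tcp_rot: [180.0, -0.2, 5.0]
ft_force: [-22.4, 1.1, 39.7]
finger_gap: -0.0
grip_force: 19.8
```

Request:
apply_moves(series="0 0 -0.04 0 1;0 0 -0.05 0 1;0 0 -0.06 0 1;0 0 -0.04 0 1;-0.05 0 0 0 1")

```text
time: 36.7
tool_pos: [590.9, 1.8, 217.9]
tcp_rot: [179.9, -0.3, 5.0]
ft_force: [1.6, -0.9, 1.1]
finger_gap: 0.2
grip_force: 0.0
```

Request:
apply_moves(series="-0.08 0 0 0 1;-0.08 0 0 0 1;-0.08 0 0 0 1;-0.08 0 0 0 0;0 0 0 0 -0.2")

```text
time: 37.12
tool_pos: [489.1, -6.5, 213.3]
tcp_rot: [-180.0, 0.2, 5.0]
ft_force: [0.3, -0.5, 0.4]
finger_gap: 23.4
grip_force: 0.0
```

Request:
apply_moves(series="-0.012 0 0.1 0 -0.2;0 0 0.12 0 -0.2;0 0 0.12 0 -0.2;0 0 0.12 0 -0.2;0 0 0.1 0 -0.2")

```text
time: 37.53
tool_pos: [488.3, -6.6, 43.8]
tcp_rot: [-180.0, 0.1, 5.0]
ft_force: [0.7, 0.5, -0.3]
finger_gap: 51.6
grip_force: 0.0
```

Request:
apply_moves(series="0 0 0.045 0 -0.2;0 0 0 0 -0.2;0 0 0 0 -0.2")

```text
time: 37.78
tool_pos: [488.7, -6.7, 32.2]
tcp_rot: [-180.0, 0.1, 5.0]
ft_force: [-0.2, 0.0, 0.4]
finger_gap: 51.3
grip_force: 0.0
```

Run:
```python
from h import *
s=sense();st=(*s["tool_pos"],s["tcp_rot"][2]);print(st,s["finger_gap"])
go(533,-3,29.5,5,st,1)
def prof(s,c,z,col):
    b=[b for b in blobs(s,col,z,smin=90,zt=20,amin=20)]
    w=world(s);d=np.hypot(w[...,0]-c[0],w[...,1]-c[1]);print(col,"cap z",np.sort(w[...,2][d<4]).round(1),"face",np.nanmedian(w[...,2][(d>12)&(d<20)&(abs(w[...,2]-z)<4)]).round(1))
s=snapshot("scene")
print([b[1:5] for b in blobs(s,"yellow",12,smin=110,zt=25)],blobs(s,"blue",21,smin=90,zt=15,amin=20))
prof(s,np.array([560,-381])+35*np.array([np.cos(np.radians(-39.7)),np.sin(np.radians(-39.7))]),12,"yellow")
prof(s,np.array([562.1,417.1])+35*np.array([1,.05]),21,"blue")
```

```text
(np.float64(488.69659562321385), np.float64(-6.660349251437637), np.float64(32.22742196025688), np.float64(4.979315643535684)) 51.32902524540978
twist 1 x -0.0002; shift 1 x [0.1482 0.0007 0.0091]
[([560.0, -380.9], [37.5, 99.7], 140.5, 12.7)] [([561.1, 417.4], [562.2, 417.3], [34.9, 92.3], 2.8, 21.9, np.int32(359))]
yellow cap z [ 3.6 11.9 13.6 14.8 17.3 19. ] face 13.0
blue cap z [12.  18.1 21.4 22.9] face 21.8
```

Depth agrees that blue's rivet is sunk: cap about 2 mm below the face, against about 2 mm above on the unpressed yellow. I regrasp red.

Request:
apply_moves(series="0.06 0 0 0 -0.2;0.06 0 0 0 -0.2;0.028 0 0.009 0 -0.2;0 0 0 0 -0.2;0 0 0 0 -0.2")

```text
time: 38.25
tool_pos: [535.0, -3.0, 31.8]
tcp_rot: [180.0, -0.1, 5.0]
ft_force: [-0.4, 1.2, 0.3]
finger_gap: 51.0
grip_force: 0.0
```

Request:
apply_moves(series="-0.006 0 0 0 -0.2;0 0 0 0 0.6;0 0 0 0 0.6;0 0 0 0 0.6;0 0 0 0 0.6")

```text
time: 38.67
tool_pos: [531.7, -3.1, 30.7]
tcp_rot: [180.0, -0.0, 5.0]
ft_force: [-2.8, -0.2, 7.0]
finger_gap: 32.8
grip_force: 40.8
```

Request:
apply_moves(series="0 0 -0.01 0 0.6;0 0 -0.012 0 0.6;-0.03 0 0 0 0.6;-0.06 0 0 0 0.6;-0.08 0 0 0 0.6")

```text
time: 39.08
tool_pos: [481.7, -7.5, 37.2]
tcp_rot: [180.0, -0.1, 5.0]
ft_force: [-0.8, -0.2, -0.1]
finger_gap: 32.8
grip_force: 40.1
```

Request:
apply_moves(series="-0.1 0 0 0 0.6;-0.1 0 0 0 0.6;0 0 -0.08 0 0.6;0 0 -0.1 0 0.6;0 0 -0.1 0 0.6")

```text
time: 39.5
tool_pos: [419.2, -12.5, 120.5]
tcp_rot: [-180.0, 0.2, 5.0]
ft_force: [0.7, 0.3, -0.7]
finger_gap: 32.7
grip_force: 40.1
```

Request:
apply_moves(series="0 0 -0.06 0 0.6;0 0 0 0 0.6;0 0 0 0 0.6")

```text
time: 39.75
tool_pos: [422.2, -12.8, 139.9]
tcp_rot: [180.0, -0.2, 5.0]
ft_force: [0.8, -0.9, -0.5]
finger_gap: 32.9
grip_force: 40.1
```

Run:
```python
from h import *
s=sense();st=(*s["tool_pos"],s["tcp_rot"][2]);print(st,s["finger_gap"])
go(524.5,413.5,138,5,st,.115)
s=snapshot("scene");print(blobs(s,"red",152,smin=110,zt=25))
cv2.imwrite("pics/q2.png",cv2.resize(s["frame"][110:190,300:400],None,fx=6,fy=6,interpolation=cv2.INTER_CUBIC))
```

```text
(np.float64(422.22316727263944), np.float64(-12.79490660316872), np.float64(139.93647963074133), np.float64(4.983387897142447)) 32.940216168520834
twist 1 x -0.0001; shift 13 x [ 0.0357 -0.1066  0.0005]
[([466.0, -6.3], [463.2, -6.6], [35.5, 104.6], 4.2, 151.8, np.int32(359))]
```

View pics/q2.png

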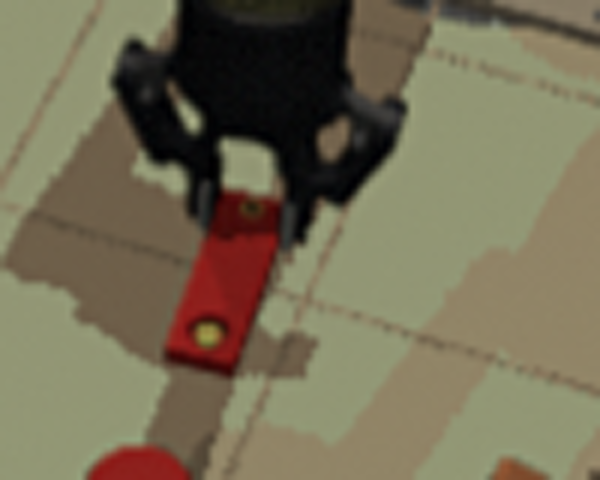

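Red's rivet at (208,333) is sunk in its cup. On to the pot.

Request:
apply_moves(series="0.0357 -0.1067 0 0 0.6;0.0357 -0.1067 0 0 0.6;0.0357 -0.1067 0 0 0.6;0.0357 -0.1067 0 0 0.6;0.0357 -0.1067 0 0 0.6")

```text
time: 40.22
tool_pos: [459.5, 152.7, 136.4]
tcp_rot: [180.0, 0.2, 5.0]
ft_force: [0.0, -0.7, 0.5]
finger_gap: 33.1
grip_force: 40.1
```

Request:
apply_moves(series="0.0357 -0.1067 0 0 0.6;0.0357 -0.1067 0 0 0.6;0.0357 -0.1067 0 0 0.6;0.0357 -0.1067 0 0 0.6;0.0357 -0.1067 0 0 0.6")

```text
time: 40.63
tool_pos: [498.9, 316.7, 135.9]
tcp_rot: [179.9, 0.2, 5.0]
ft_force: [0.8, 0.3, -0.6]
finger_gap: 32.7
grip_force: 40.1
```

Request:
apply_moves(series="0.0357 -0.1067 0 0 0.6;0.0357 -0.1067 0 0 0.6;0.0357 -0.1067 0 0 0.6;0 0 0 0 0.6;0 0 0 0 0.6")

```text
time: 41.05
tool_pos: [522.2, 414.7, 134.8]
tcp_rot: [179.9, 0.3, 5.1]
ft_force: [-0.2, -0.8, -0.4]
finger_gap: 32.6
grip_force: 40.1
```

Request:
apply_moves(series="0.006 0.004 0.1 0 0.6;0 0 0.1 0 0.6;0 0 0.09 0 0.6;0 0 0.04 0 0.6;0 0 0.02 0 0.6")

```text
time: 41.47
tool_pos: [523.3, 410.3, 29.5]
tcp_rot: [179.8, 0.3, 4.9]
ft_force: [-0.4, -0.2, -0.3]
finger_gap: 32.8
grip_force: 40.1
```

Request:
apply_moves(series="0 0 0 0 0.6;0 0 0 0 0.6;0 0 0 0 0.6")

```text
time: 41.72
tool_pos: [527.1, 413.7, 36.1]
tcp_rot: [-179.9, -0.2, 5.0]
ft_force: [-0.1, 0.3, -0.8]
finger_gap: 33.0
grip_force: 40.1
```

Request:
apply_moves(series="0 0 0.02 0 0.6;0 0 0.014 0 0.6;0 0 0 0 0.6;0 0 0 0 0.3;0 0 0 0 0")

```text
time: 42.13
tool_pos: [525.7, 413.0, 23.5]
tcp_rot: [180.0, -0.0, 5.0]
ft_force: [-0.0, -0.1, -0.8]
finger_gap: 42.2
grip_force: 0.0
```

Request:
apply_moves(series="0 0 0 0 0;0 0 0 0 0;0 0 -0.05 0 0;0 0 -0.1 0 0;0 0 -0.12 0 0")

```text
time: 42.55
tool_pos: [523.9, 411.7, 103.3]
tcp_rot: [179.9, 0.3, 5.0]
ft_force: [0.1, 0.8, 0.0]
finger_gap: 42.6
grip_force: 0.0
```

Request:
apply_moves(series="0 0 -0.12 0 0;0 0 0 0.0555 0;0 0 0 0.0555 -0.2;0 0 0 0.0555 -0.2;0 0 0 0.0555 -0.2")

```text
time: 42.97
tool_pos: [526.1, 413.2, 142.5]
tcp_rot: [-179.9, -0.1, -20.8]
ft_force: [0.3, -0.4, 0.9]
finger_gap: 51.2
grip_force: 0.0
```

Request:
apply_moves(series="0 0 0 0.0555 -0.2;0 0 0 0.0555 -0.2;0 0 0 0.0555 -0.2;0 0 0 0 -0.2;0 0 0 0 -0.2")

```text
time: 43.38
tool_pos: [547.8, 372.7, 139.4]
tcp_rot: [-178.4, 3.0, -34.9]
ft_force: [1.1, -0.2, 0.6]
finger_gap: 51.1
grip_force: 0.0
```

Run:
```python
from h import *
s=sense();st=(*s["tool_pos"],s["tcp_rot"][2]);print(st,s["finger_gap"])
for n in("scene","top"):
    s=snapshot(n);print(n,[b[1:5] for b in blobs(s,"yellow",12,smin=110,zt=25)],blobs(s,"red",33,smin=90,zt=25,amin=20),rim(s,[561,417],60,78))
st=go(450,0,150,-39.5,st,.12);go(530.6,-358.7,100,-39.5,st,.12)
```

```text
(np.float64(547.836691357244), np.float64(372.7098525477736), np.float64(139.4188505963907), np.float64(-34.88498616240224)) 51.065502075571096
scene [([560.0, -380.9], [37.5, 99.7], 140.5, 12.6)] [([563.7, 417.9], [563.3, 417.7], [34.1, 101.7], 4.0, 33.7, np.int32(406))] (array([562.6, 415.9]), 345, 'rim z', np.float64(68.4), 'slope deg', array([ 0.8, -0.1]))
top [([590.2, -562.5], [36.7, 91.3], 58.4, 12.4), ([558.1, -383.5], [38.8, 104.9], 140.5, 12.5)] [([595.6, 406.7], [594.4, 406.2], [19.3, 35.3], 22.7, 32.6, np.int32(55)), ([523.6, 400.3], [527.1, 400.8], [11.1, 30.9], 26.0, 33.6, np.int32(30))] (array([558., 415.]), 137, 'rim z', np.float64(66.0), 'slope deg', array([ 1.4, -3.2]))
twist 1 x 0.0403; shift 11 x [ 0.049   0.106  -0.0032]
twist 1 x -0.0000; shift 11 x [0.088  0.0683 0.0152]
```

The last joint hit its range there. I twist back, travel first and turn later.

Request:
apply_moves(series="0 0 0 -0.0555 -0.2;0 0 0 -0.0555 -0.2;0 0 0 -0.0555 -0.2;0 0 0 -0.0555 -0.2;0 0 0 0 -0.2")

```text
time: 43.9
tool_pos: [546.1, 375.4, 138.7]
tcp_rot: [-177.3, 2.0, -8.9]
ft_force: [-0.4, -0.0, -0.7]
finger_gap: 51.0
grip_force: 0.0
```

Request:
apply_moves(series="0 0 0 0 -0.2;0 0 0 0 -0.2")

```text
time: 44.07
tool_pos: [546.4, 374.8, 138.4]
tcp_rot: [-177.3, 2.0, -9.4]
ft_force: [0.3, -0.1, -0.6]
finger_gap: 51.3
grip_force: 0.0
```

Run:
```python
from h import *
s=sense();st=(*s["tool_pos"],s["tcp_rot"][2]);print(st,s["tcp_rot"],s["joint_pos"].round(1))
st=go(450,0,150,st[3],st,.12);st=go(530.6,-358.7,100,st[3],st,.12);go(530.6,-358.7,100,-39.5,st,.12)
```

```text
(np.float64(546.3930740209815), np.float64(374.83966819463257), np.float64(138.43874760807725), np.float64(-9.439969594203543)) [-177.29060114    2.01340958   -9.43996959] [ 28.2  19.9  80.7   3.4  79.3 127. ]
twist 1 x -0.0000; shift 11 x [-0.0102  0.1168 -0.0035]
twist 1 x -0.0000; shift 11 x [0.0419 0.1032 0.0152]
twist 5 x 0.0525; shift 1 x [ 0. -0. -0.]
```

```bash
cat >> h.py <<'E'
from scipy.spatial.transform import Rotation as Ro
def mv(p0,rpy,p1,tmax=.12,twist=0):
    """shift p0->p1 in tool axes; twist (share) applied before"""
    R=Ro.from_euler('xyz',rpy,degrees=True)*Ro.from_rotvec([0,0,2*twist])
    t=R.inv().apply(np.array(p1)-p0)/300;n=max(1,int(np.ceil(np.linalg.norm(t)/tmax)))
    print(n,"x",(t/n).round(4),"rpy",R.as_euler('xyz',degrees=True).round(1));return p1
E
python3 - <<'E'
from h import *
s=sense();p,r=s["tool_pos"],s["tcp_rot"]
p=mv(p,r,[450,0,150]);mv(p,r,[528,-357,100]);mv(p,r,p,1,.2625)
E
```

```text
11 x [-0.0103  0.1166 -0.0087] rpy [-177.3    2.    -9.4]
11 x [0.0416 0.1034 0.0088] rpy [-177.3    2.    -9.4]
1 x [0. 0. 0.] rpy [-178.7    3.1  -39.5]
```

Request:
apply_moves(series="-0.01 0.117 -0.009 0 -0.2;-0.01 0.117 -0.009 0 -0.2;-0.01 0.117 -0.009 0 -0.2;-0.01 0.117 -0.009 0 -0.2;-0.01 0.117 -0.009 0 -0.2")

```text
time: 44.48
tool_pos: [503.0, 201.8, 144.0]
tcp_rot: [-177.3, 2.0, -9.4]
ft_force: [0.4, -1.2, 0.2]
finger_gap: 51.4
grip_force: 0.0
```

Request:
apply_moves(series="-0.01 0.117 -0.009 0 -0.2;-0.01 0.117 -0.009 0 -0.2;-0.01 0.117 -0.009 0 -0.2;-0.01 0.117 -0.009 0 -0.2;-0.01 0.117 -0.009 0 -0.2")

```text
time: 44.9
tool_pos: [460.1, 30.4, 150.0]
tcp_rot: [-177.3, 2.0, -9.4]
ft_force: [-0.0, -1.0, 0.4]
finger_gap: 51.7
grip_force: 0.0
```

Request:
apply_moves(series="-0.01 0.117 -0.009 0 -0.2;0.042 0.103 0.009 0 -0.2;0.042 0.103 0.009 0 -0.2;0.042 0.103 0.009 0 -0.2;0.042 0.103 0.009 0 -0.2")

```text
time: 45.32
tool_pos: [481.6, -133.6, 132.7]
tcp_rot: [-177.3, 2.0, -9.5]
ft_force: [0.8, 0.1, 0.3]
finger_gap: 51.6
grip_force: 0.0
```

Request:
apply_moves(series="0.042 0.103 0.009 0 -0.2;0.042 0.103 0.009 0 -0.2;0.042 0.103 0.009 0 -0.2;0.042 0.103 0.009 0 -0.2;0.042 0.103 0.009 0 -0.2")

```text
time: 45.73
tool_pos: [518.2, -295.2, 109.2]
tcp_rot: [-177.3, 2.0, -9.5]
ft_force: [-0.1, 0.7, 0.0]
finger_gap: 51.4
grip_force: 0.0
```

Request:
apply_moves(series="0.042 0.103 0.009 0 -0.2;0.042 0.103 0.009 0 -0.2;0 0 0 0.0525 -0.2;0 0 0 0.0525 -0.2;0 0 0 0.0525 -0.2")

```text
time: 46.15
tool_pos: [532.4, -358.9, 99.5]
tcp_rot: [-178.1, 2.8, -27.9]
ft_force: [-0.6, 0.2, 0.1]
finger_gap: 51.4
grip_force: 0.0
```

Request:
apply_moves(series="0 0 0 0.0525 -0.2;0 0 0 0.0525 -0.2;0 0 0 0 -0.2;0 0 0 0 -0.2;0 0 0 0 -0.2")

```text
time: 46.57
tool_pos: [532.7, -358.2, 100.3]
tcp_rot: [-178.7, 3.1, -39.2]
ft_force: [0.0, -0.1, 0.7]
finger_gap: 51.4
grip_force: 0.0
```

Run:
```python
from h import *
s=sense();p,r=s["tool_pos"],s["tcp_rot"];print(p,r,s["joint_pos"].round(0))
mv(p,r,[528.2,-356.8,5]);
s=snapshot("scene");print([b[1:5] for b in blobs(s,"yellow",12,smin=110,zt=25)])
```

```text
[ 532.69069927 -358.22715064  100.28811366] [-178.65956885    3.09156891  -39.23338634] [-39.  22.  82.   1.  79.  90.]
3 x [0.0008 0.0044 0.1059] rpy [-178.7    3.1  -39.2]
[([569.1, -390.1], [39.2, 73.9], 140.6, 12.6)]
```

Request:
apply_moves(series="0.0024 0.013 0.09 0 -0.2;0 0 0.1 0 -0.2;0 0 0.08 0 -0.2;0 0 0.03 0 -0.2;0 0 0.015 0 -0.2")

```text
time: 47.03
tool_pos: [526.6, -355.6, 3.3]
tcp_rot: [-178.7, 3.3, -39.3]
ft_force: [0.2, 0.6, 0.3]
finger_gap: 50.8
grip_force: 0.0
```

Request:
apply_moves(series="0 0 0.01 0 -0.2;0 0 0 0 -0.2;0 0 0 0 -0.2")

```text
time: 47.28
tool_pos: [529.1, -357.6, 4.6]
tcp_rot: [-178.7, 2.9, -39.4]
ft_force: [1.1, -0.2, 1.1]
finger_gap: 51.1
grip_force: 0.0
```

Request:
apply_moves(series="0 0 0.01 0 -0.2;0 0 0.006 0 -0.2;0 0 0 0 -0.2;0 0 0 0 0.6;0 0 0 0 0.6")

```text
time: 47.7
tool_pos: [528.5, -358.3, 0.1]
tcp_rot: [-178.7, 2.9, -39.4]
ft_force: [-4.5, -0.7, 5.0]
finger_gap: 33.2
grip_force: 40.4
```

Request:
apply_moves(series="0 0 0 0 0.6;0 0 0 0 0.6;0 0 0 0 0.6")

```text
time: 47.95
tool_pos: [528.4, -358.3, 0.0]
tcp_rot: [-178.7, 2.9, -39.4]
ft_force: [-3.3, -2.8, 9.1]
finger_gap: 33.1
grip_force: 42.2
```

Request:
apply_moves(series="0 0 -0.02 0 0.6;0 0 -0.03 0 0.6;0 0 -0.06 0 0.6;0 0 -0.1 0 0.6;0 0 -0.07 0 0.6")

```text
time: 48.37
tool_pos: [530.4, -360.8, 83.9]
tcp_rot: [-178.7, 3.1, -39.4]
ft_force: [0.4, -1.0, 0.4]
finger_gap: 33.1
grip_force: 39.7
```

Request:
apply_moves(series="0 0 0 -0.0555 0.6;0 0 0 -0.0555 0.6;0 0 0 -0.0555 0.6;0 0 0 -0.0555 0.6;0 0 0 -0.0555 0.6")

```text
time: 48.78
tool_pos: [530.3, -360.7, 82.5]
tcp_rot: [-177.2, 1.9, -7.3]
ft_force: [-0.7, -0.4, 0.2]
finger_gap: 32.8
grip_force: 39.7
```

Request:
apply_moves(series="0 0 0 -0.0555 0.6;0 0 0 -0.0555 0.6;0 0 0 0 0.6;0 0 0 0 0.6;0 0 0 0 0.6")

```text
time: 49.2
tool_pos: [530.2, -360.8, 82.1]
tcp_rot: [-176.9, 1.3, 4.9]
ft_force: [0.7, 0.2, -0.8]
finger_gap: 33.1
grip_force: 39.7
```

Run:
```python
from h import *
s=sense();p,r=s["tool_pos"],s["tcp_rot"];print(p,r,s["finger_gap"])
for n in("scene","top"):
    b=snapshot(n);print([b[:5] for b in blobs(b,"yellow",p[2]+13,smin=110,zt=20)])
mv(p,r,[420,-14,50])
```

```text
[ 530.2118241  -360.81252185   82.0676366 ] [-176.88295043    1.27806846    4.92150578] 33.101147170247835
[([584.0, -353.5], [582.4, -354.5], [35.8, 85.9], 3.5, 95.6)]
[([587.7, -354.7], [585.0, -355.1], [36.9, 71.1], 3.4, 96.4)]
11 x [-0.024  -0.1069  0.0161] rpy [-176.9    1.3    4.9]
```

Request:
apply_moves(series="-0.024 -0.107 0.016 0 0.6;-0.024 -0.107 0.016 0 0.6;-0.024 -0.107 0.016 0 0.6;-0.024 -0.107 0.016 0 0.6;-0.024 -0.107 0.016 0 0.6")

```text
time: 49.72
tool_pos: [478.8, -201.9, 67.2]
tcp_rot: [-176.9, 1.3, 5.0]
ft_force: [0.3, 1.1, 0.7]
finger_gap: 32.9
grip_force: 39.8
```

Request:
apply_moves(series="-0.024 -0.107 0.016 0 0.6;-0.024 -0.107 0.016 0 0.6;-0.024 -0.107 0.016 0 0.6;-0.024 -0.107 0.016 0 0.6;-0.024 -0.107 0.016 0 0.6")

```text
time: 50.13
tool_pos: [428.3, -44.2, 53.0]
tcp_rot: [-176.9, 1.2, 5.0]
ft_force: [-0.3, 1.4, -0.2]
finger_gap: 32.6
grip_force: 39.8
```

Request:
apply_moves(series="-0.024 -0.107 0.016 0 0.6;0 0 0.03 0 0.6;0 0 0 0 0.6;0 0 0 0 0.6;0 0 0 0 0.6")

```text
time: 50.55
tool_pos: [419.1, -14.3, 41.6]
tcp_rot: [-176.9, 1.2, 5.1]
ft_force: [-1.1, 0.1, -0.5]
finger_gap: 32.6
grip_force: 39.8
```

Run:
```python
from h import *
s=sense();p,r=s["tool_pos"],s["tcp_rot"];print(p,r,s["finger_gap"])
p=mv(p,r,[530.3,-3.9,38],.06); mv(p,r,[530.3,-3.9,31],1)
b=snapshot("scene");print([b[:5] for b in blobs(b,"yellow",53,smin=110,zt=20)])
w=world(b);h=cv2.cvtColor(b["frame"],cv2.COLOR_BGR2HSV);m=(h[...,0]>20)&(h[...,0]<34)&(h[...,1]>110)&(w[...,2]>35)&(w[...,2]<80)&(w[...,0]<560)&(abs(w[...,1])<50);q=w[m]
print(np.linalg.lstsq(np.c_[q[:,:2]-[460,-10],np.ones(len(q))],q[:,2],rcond=None)[0])
```

```text
[419.1307998  -14.28534136  41.62817002] [-176.90356745    1.23927156    5.06353326] 32.58667227119531
7 x [ 0.0532 -0.0002  0.0006] rpy [-176.9    1.2    5.1]
1 x [0.0005 0.0013 0.0233] rpy [-176.9    1.2    5.1]
[([469.1, -7.2], [468.1, -8.6], [35.7, 81.5], 4.7, 55.9)]
[ 5.93445921e-03 -3.14181132e-03  5.55129872e+01]
```

Request:
apply_moves(series="0 0 0.012 0 0.6;0.0532 0 0 0 0.6;0.0532 0 0 0 0.6;0.0532 0 0 0 0.6;0.0532 0 0 0 0.6")

```text
time: 51.02
tool_pos: [483.0, -8.4, 36.0]
tcp_rot: [-176.9, 1.3, 5.0]
ft_force: [-0.8, -0.4, 0.1]
finger_gap: 32.5
grip_force: 39.8
```

Request:
apply_moves(series="0.0532 0 0 0 0.6;0.0532 0 0 0 0.6;0.05 0 0 0 0.6;0 0 0 0 0.6;0 0 0 0 0.6")

```text
time: 51.43
tool_pos: [528.9, -4.1, 34.7]
tcp_rot: [-176.9, 1.3, 5.1]
ft_force: [-1.4, 0.5, -1.2]
finger_gap: 33.2
grip_force: 39.8
```

Request:
apply_moves(series="0 0 0 0 0.6;0 0 0 0 0.6")

```text
time: 51.6
tool_pos: [527.7, -3.7, 34.7]
tcp_rot: [-176.9, 1.3, 5.1]
ft_force: [-0.3, -0.1, 0.2]
finger_gap: 33.3
grip_force: 39.8
```

Run:
```python
from h import *
s=sense();p,r=s["tool_pos"],s["tcp_rot"];print(p,r,s["ft_force"])
mv(p,r,[530.5,-3.9,30],1)
```

```text
[527.71867363  -3.71998363  34.67768134] [-176.86530713    1.33790321    5.09845657] [-0.28868798 -0.13029778  0.15871842]
1 x [0.0095 0.0023 0.0153] rpy [-176.9    1.3    5.1]
```

Request:
apply_moves(series="0.0105 0.0023 0 0 0.6;0 0 0.006 0 0.6;0 0 0.005 0 0.6;0 0 0.003 0 0.6;0 0 0 0 0.6")

```text
time: 52.02
tool_pos: [531.6, -3.7, 30.8]
tcp_rot: [-176.9, 1.3, 5.1]
ft_force: [-0.4, 0.3, 1.5]
finger_gap: 32.8
grip_force: 40.2
```

Request:
apply_moves(series="0 0 0 0 0.6;0 0 0.003 0 0.6;0 0 0 0 0.6;0 0 0 0 0.6")

```text
time: 52.35
tool_pos: [531.7, -3.7, 30.6]
tcp_rot: [-176.9, 1.3, 5.1]
ft_force: [-5.6, -0.6, 8.9]
finger_gap: 33.0
grip_force: 43.9
```

Bed contact. I release, retreat and check.

Request:
apply_moves(series="0 0 0 0 0.3;0 0 0 0 -0.1;0 0 0 0 -0.2;0 0 0 0 -0.2;0 0 0 0 -0.2")

```text
time: 52.77
tool_pos: [531.7, -3.5, 29.7]
tcp_rot: [-176.9, 1.3, 5.1]
ft_force: [0.7, 0.0, 0.4]
finger_gap: 51.0
grip_force: 0.0
```

Request:
apply_moves(series="-0.06 0 -0.01 0 -0.2;-0.08 0 0 0 -0.2;0 0 -0.1 0 -0.2;0 0 -0.12 0 -0.2;0 0 -0.12 0 0.2")

```text
time: 53.18
tool_pos: [490.9, -12.6, 135.3]
tcp_rot: [-176.8, 1.5, 5.1]
ft_force: [-0.0, -0.1, 0.5]
finger_gap: 40.6
grip_force: 0.0
```

Request:
apply_moves(series="0 0 -0.12 0 1;0 0 -0.12 0 1;0 0 -0.02 0 1;0 0 0 0 1;0 0 0 0 1")

```text
time: 53.6
tool_pos: [495.0, -16.9, 213.2]
tcp_rot: [-176.9, 1.2, 5.1]
ft_force: [-0.7, -0.1, -0.1]
finger_gap: 0.0
grip_force: 0.0
```

Run:
```python
from h import *
s=sense();p,r=s["tool_pos"],s["tcp_rot"];print(p,r,s["finger_gap"])
p=mv(p,r,[604,2.5,200],.09);mv(p,r,[604,2.5,164],1)
b=snapshot("scene");print(blobs(b,"yellow",42,smin=110,zt=8,amin=20))
cv2.imwrite("pics/p3.png",cv2.resize(b["frame"][150:250,270:370],None,fx=5,fy=5,interpolation=cv2.INTER_CUBIC))
```

```text
[494.97070568 -16.91793413 213.19585671] [-176.88350128    1.24719999    5.12682217] 0.03694663849036074
5 x [ 0.0737 -0.006   0.0075] rpy [-176.9    1.2    5.1]
1 x [0.0026 0.0065 0.1198] rpy [-176.9    1.2    5.1]
[([564.8, 14.4], [570.9, 16.0], [11.5, 100.3], 8.8, 42.6, np.int32(82))]
```

View pics/p3.png

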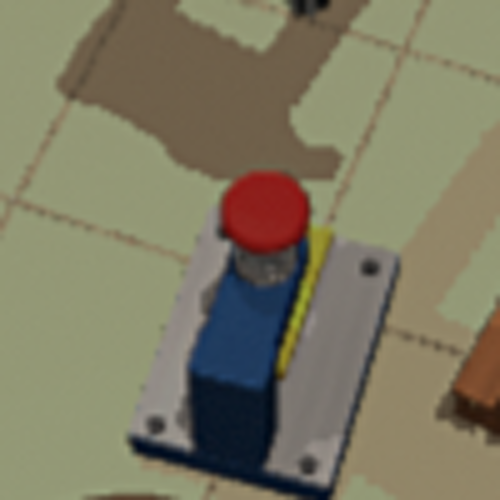

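The yellow edge runs parallel under the head and its position matches blue's. I press.

Request:
apply_moves(series="0.074 -0.006 0.0075 0 1;0.074 -0.006 0.0075 0 1;0.074 -0.006 0.0075 0 1;0.074 -0.006 0.0075 0 1;0.074 -0.006 0.0075 0 1")

```text
time: 54.07
tool_pos: [603.8, 3.1, 196.8]
tcp_rot: [-176.8, 1.5, 5.1]
ft_force: [0.2, 0.1, -0.1]
finger_gap: 0.1
grip_force: 0.0
```

Request:
apply_moves(series="0 0.002 0.01 0 1;0 0.001 0.02 0 1;0 0.001 0.02 0 1;0 0.001 0.02 0 1;0 0 0 0 1")

```text
time: 54.48
tool_pos: [603.0, 2.3, 178.0]
tcp_rot: [-176.9, 1.3, 5.1]
ft_force: [0.0, 1.3, 5.0]
finger_gap: -0.0
grip_force: 2.5
```

Request:
apply_moves(series="0 0.001 0.02 0 1;0 0.001 0.015 0 1;0 0 0.012 0 1;0 0 0 0 1;0 0 0 0 1")

```text
time: 54.9
tool_pos: [603.3, 2.2, 166.5]
tcp_rot: [-176.9, 1.2, 5.1]
ft_force: [-2.1, 1.0, 8.5]
finger_gap: -0.2
grip_force: 4.0
```

Request:
apply_moves(series="0 0 0.006 0 1;0 0 0.006 0 1;0 0 0.006 0 1;0 0 0 0 1;0 0 0 0 1")

```text
time: 55.32
tool_pos: [603.5, 2.2, 164.0]
tcp_rot: [-176.9, 1.1, 5.1]
ft_force: [-11.0, 0.5, 24.2]
finger_gap: 0.0
grip_force: 12.0
```

Request:
apply_moves(series="0 0 0.006 0 1;0 0 0.003 0 1;0 0 0 0 1;0 0 0 0 1")

```text
time: 55.65
tool_pos: [603.7, 2.2, 163.8]
tcp_rot: [-177.0, 1.1, 5.1]
ft_force: [-19.1, 0.5, 39.9]
finger_gap: -0.0
grip_force: 19.5
```

Request:
apply_moves(series="0 0 -0.04 0 1;0 0 -0.05 0 1;0 0 -0.06 0 1;0 0 -0.04 0 1;-0.05 0 0 0 1")

```text
time: 56.07
tool_pos: [592.1, -2.0, 217.7]
tcp_rot: [-176.9, 1.0, 5.1]
ft_force: [0.5, 1.2, 0.1]
finger_gap: 0.1
grip_force: 0.0
```

Request:
apply_moves(series="-0.08 0 0 0 1;-0.08 0 0 0 1;-0.08 0 0 0 1;-0.08 0 0 0 0;0 0 0 0 -0.2")

```text
time: 56.48
tool_pos: [490.5, -10.4, 215.6]
tcp_rot: [-176.9, 1.4, 5.1]
ft_force: [-0.4, -1.1, -0.3]
finger_gap: 22.8
grip_force: 0.0
```

Request:
apply_moves(series="0 0 0 0 -0.2;0 0 0 0 -0.2;0 0 0 0 -0.2")

```text
time: 56.73
tool_pos: [494.9, -10.2, 216.5]
tcp_rot: [-176.9, 1.2, 5.1]
ft_force: [0.9, -1.0, 0.5]
finger_gap: 51.1
grip_force: 0.0
```

Run:
```python
from h import *
s=sense();p,r=s["tool_pos"],s["tcp_rot"];print(p,r,s["finger_gap"])
p=mv(p,r,[487,-7.3,32]);mv(p,r,[531,-3.5,30],.06)
b=snapshot("scene");print(blobs(b,"yellow",42,smin=110,zt=8,amin=20))
```

```text
[494.92334108 -10.24266046 216.5372905 ] [-176.8860108     1.24468281    5.12771606] 51.11922632961049
6 x [-0.002   0.0036  0.1025] rpy [-176.9    1.2    5.1]
3 x [0.0491 0.0002 0.0011] rpy [-176.9    1.2    5.1]
[([564.5, 14.4], [570.9, 16.0], [11.5, 100.3], 8.8, 42.6, np.int32(81))]
```

Request:
apply_moves(series="-0.002 0.0036 0.1025 0 -0.2;-0.002 0.0036 0.1025 0 -0.2;-0.002 0.0036 0.1025 0 -0.2;-0.002 0.0036 0.1025 0 -0.2;-0.002 0.0036 0.1025 0 -0.2")

```text
time: 57.2
tool_pos: [488.1, -7.7, 61.2]
tcp_rot: [-176.9, 1.3, 5.1]
ft_force: [0.0, -0.1, -0.5]
finger_gap: 51.3
grip_force: 0.0
```

Request:
apply_moves(series="-0.002 0.0036 0.095 0 -0.2;0 0 0 0 -0.2;0.05 0 0 0 -0.2;0.05 0 0 0 -0.2;0.04 0 0.003 0 -0.2")

```text
time: 57.62
tool_pos: [530.5, -3.7, 34.1]
tcp_rot: [-176.9, 1.2, 5.1]
ft_force: [-0.4, -0.3, -0.3]
finger_gap: 51.5
grip_force: 0.0
```

Request:
apply_moves(series="0 0 0 0 -0.2;0 0 0 0 -0.2;0 0 0 0 -0.2")

```text
time: 57.87
tool_pos: [528.2, -3.6, 33.0]
tcp_rot: [-176.9, 1.3, 5.1]
ft_force: [0.2, -0.4, 1.2]
finger_gap: 51.4
grip_force: 0.0
```

Request:
apply_moves(series="0.008 0 0.009 0 -0.2;0 0 0 0 -0.2;0 0 0 0 0.6;0 0 0 0 0.6;0 0 0 0 0.6")

```text
time: 58.28
tool_pos: [531.1, -3.9, 30.6]
tcp_rot: [-176.9, 1.2, 5.1]
ft_force: [-0.9, -3.3, 5.9]
finger_gap: 32.8
grip_force: 40.9
```

Request:
apply_moves(series="0 0 0 0 0.6;0 0 0 0 0.6;0 0 -0.01 0 0.6;0 0 -0.012 0 0.6;-0.03 0 0 0 0.6")

```text
time: 58.7
tool_pos: [523.0, -4.4, 37.5]
tcp_rot: [-176.9, 1.2, 5.1]
ft_force: [0.8, -1.2, -0.5]
finger_gap: 32.7
grip_force: 39.6
```

Request:
apply_moves(series="-0.06 0 0 0 0.6;-0.08 0 0 0 0.6;-0.1 0 0 0 0.6;-0.1 0 0 0 0.6;0 0 -0.08 0 0.6")

```text
time: 59.12
tool_pos: [407.7, -12.7, 54.0]
tcp_rot: [-176.6, 2.4, 5.2]
ft_force: [-2.1, 0.8, -3.2]
finger_gap: 32.8
grip_force: 39.7
```

Request:
apply_moves(series="0 0 -0.1 0 0.6;0 0 -0.1 0 0.6;0 0 -0.06 0 0.6;0 0 0 0 0.6;0 0 0 0 0.6")

```text
time: 59.53
tool_pos: [423.7, -19.0, 141.7]
tcp_rot: [-176.9, 1.1, 5.1]
ft_force: [0.3, 0.0, -0.9]
finger_gap: 33.1
grip_force: 39.8
```

Run:
```python
from h import *
s=sense();p,r=s["tool_pos"],s["tcp_rot"];print(p,r,s["finger_gap"])
p=mv(p,r,[522.5,413,140]);mv(p,r,[522.5,413,45])
b=snapshot("scene");print([x[:5] for x in blobs(b,"yellow",152,smin=110,zt=25)])
cv2.imwrite("pics/q3.png",cv2.resize(b["frame"][110:190,300:400],None,fx=6,fy=6,interpolation=cv2.INTER_CUBIC))
```

```text
[423.72843152 -18.98772945 141.67293296] [-176.91678088    1.12008847    5.12738592] 33.10922759696423
13 x [ 0.0351 -0.1079  0.0056] rpy [-176.9    1.1    5.1]
3 x [0.0021 0.0057 0.1054] rpy [-176.9    1.1    5.1]
[([476.4, -11.9], [473.4, -12.7], [35.8, 85.3], 4.4, 153.7)]
```

View pics/q3.png

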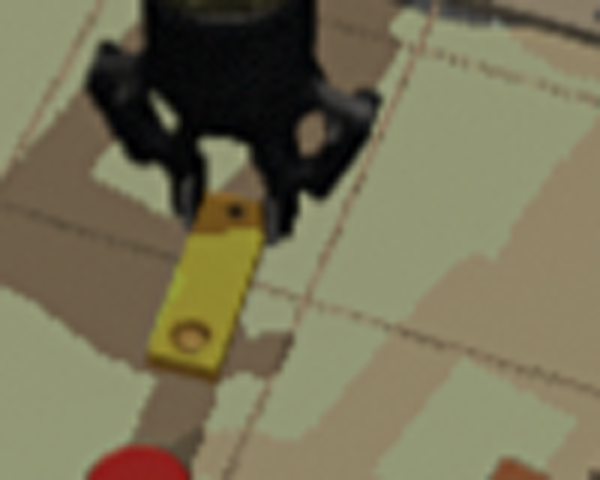

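Yellow's rivet at (190,335) is sunk in its cup. I carry it to the pot.

Request:
apply_moves(series="0.035 -0.108 0.0056 0 0.6;0.035 -0.108 0.0056 0 0.6;0.035 -0.108 0.0056 0 0.6;0.035 -0.108 0.0056 0 0.6;0.035 -0.108 0.0056 0 0.6")

```text
time: 60.0
tool_pos: [459.3, 148.9, 137.6]
tcp_rot: [-176.9, 1.5, 5.1]
ft_force: [1.3, -0.0, -0.5]
finger_gap: 32.9
grip_force: 39.8
```

Request:
apply_moves(series="0.035 -0.108 0.0056 0 0.6;0.035 -0.108 0.0056 0 0.6;0.035 -0.108 0.0056 0 0.6;0.035 -0.108 0.0056 0 0.6;0.035 -0.108 0.0056 0 0.6")

```text
time: 60.42
tool_pos: [497.0, 315.0, 136.3]
tcp_rot: [-177.0, 1.5, 5.1]
ft_force: [0.9, -0.9, -0.4]
finger_gap: 33.0
grip_force: 39.8
```

Request:
apply_moves(series="0.035 -0.108 0.0056 0 0.6;0.035 -0.108 0.0056 0 0.6;0.035 -0.108 0.0056 0 0.6;0 0 0 0 0.6;0 0 0 0 0.6")

```text
time: 60.83
tool_pos: [519.3, 414.2, 134.9]
tcp_rot: [-177.0, 1.5, 5.3]
ft_force: [0.0, -0.7, 0.1]
finger_gap: 32.8
grip_force: 39.9
```

Run:
```python
from h import *
s=sense();p,r=s["tool_pos"],s["tcp_rot"];print(p,r,s["finger_gap"],s["joint_pos"].round(0))
mv(p,r,[522.5,413,40],1)
for n in("scene","top"):
    b=snapshot(n);print(rim(b,[561,417],60,78),blobs(b,"red",33,smin=90,zt=25,amin=20))
```

```text
[519.2842111  414.24895748 134.87617477] [-177.00702572    1.54129717    5.27339608] 32.834616074514344 [ 32.  20.  81.   3.  79. 116.]
1 x [0.0188 0.0216 0.3152] rpy [-177.     1.5    5.3]
(array([562.5, 415.9]), 349, 'rim z', np.float64(68.3), 'slope deg', array([0.2, 0.3])) [([565.0, 417.8], [563.2, 418.2], [33.8, 101.6], 3.4, 33.6, np.int32(384))]
(array([558.6, 415.1]), 188, 'rim z', np.float64(69.0), 'slope deg', array([ 0.1, -0.1])) [([562.4, 413.2], [561.3, 415.6], [35.9, 99.2], 2.8, 33.8, np.int32(334))]
```

Request:
apply_moves(series="0.019 0.018 0.08 0 0.6;0 0 0.1 0 0.6;0 0 0.08 0 0.6;0 0 0.04 0 0.6;0 0 0.01 0 0.6")

```text
time: 61.35
tool_pos: [522.6, 410.9, 41.7]
tcp_rot: [-177.0, 1.6, 5.1]
ft_force: [-0.4, -0.8, -0.9]
finger_gap: 32.8
grip_force: 39.9
```

Request:
apply_moves(series="0 0 0 0 0.6;0 0 0 0 0.6;0 0 0 0 0.6")

```text
time: 61.6
tool_pos: [526.2, 414.1, 47.8]
tcp_rot: [-176.8, 1.1, 5.1]
ft_force: [0.5, 0.5, 0.0]
finger_gap: 32.5
grip_force: 39.9
```

Request:
apply_moves(series="-0.006 0 0.018 0 0.6;0 0 0.012 0 0.6;0 0 0 0 0.6;0 0 0 0 0.3;0 0 0 0 0")

```text
time: 62.02
tool_pos: [522.7, 413.8, 36.4]
tcp_rot: [-176.9, 1.3, 5.1]
ft_force: [0.6, -0.6, 0.1]
finger_gap: 42.1
grip_force: 0.0
```

Request:
apply_moves(series="0 0 0 0 0;0 0 0 0 0;0 0 -0.05 0 0;0 0 -0.1 0 0;0 0 -0.12 0 0")

```text
time: 62.43
tool_pos: [523.1, 408.3, 116.1]
tcp_rot: [-177.0, 1.5, 5.1]
ft_force: [0.9, 0.5, -0.2]
finger_gap: 42.8
grip_force: 0.0
```

Request:
apply_moves(series="0 0 -0.12 0 0;-0.05 0.05 -0.05 0 0;-0.08 0.08 0 0 0;-0.08 0.08 0 0 0;-0.08 0.08 0 0 0")

```text
time: 62.85
tool_pos: [447.0, 311.9, 167.2]
tcp_rot: [-176.8, 1.1, 5.1]
ft_force: [-0.1, -0.5, 0.3]
finger_gap: 42.6
grip_force: 0.0
```

Request:
apply_moves(series="-0.04 0.08 0 0 0;0 0.08 0 0 0;0 0 0 0 0;0 0 0 0 0;0 0 0 0 0")

```text
time: 63.27
tool_pos: [440.2, 264.2, 164.3]
tcp_rot: [-176.8, 1.2, 5.1]
ft_force: [0.8, -0.3, -0.3]
finger_gap: 42.6
grip_force: 0.0
```

Run:
```python
from h import *
print(sense()["tool_pos"])
b=snapshot("scene");t=snapshot("top");print(rim(b,[561,417],60,78))
cv2.imwrite("pics/f.png",np.hstack([cv2.resize(b["frame"],(640,400))[100:400,160:560],t["frame"][60:360,100:500]]))
```

```text
[440.24903219 264.19466284 164.25846592]
(array([562.7, 416. ]), 404, 'rim z', np.float64(68.2), 'slope deg', array([ 0.6, -0.4]))
```

View pics/f.png

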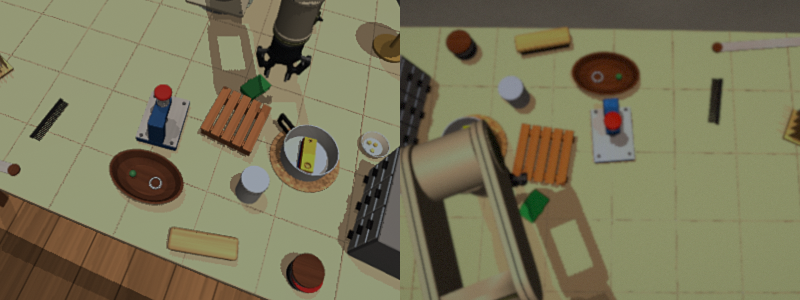

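The pot stands level on the mat with the fobs stacked inside, yellow on top at (308,153). No fob is left on the console and the bystanders have not moved.

```bash
python3 -c "
from bench import hand_in
print(hand_in())"
```

```text
the job is handed in; nothing more can be done
None
```

The job is handed in: the pot stands on the cork mat, and the blue, red and yellow fobs, each pressed to the ram's stop with its rivet seen sunk in its cup, are stacked inside it.

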